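# Unclamp and open a terminal box with its T-key

## Task

Open the grey steel terminal box for its check before dispatch: with the T-handled key turn both cover clamps a quarter turn counter-clockwise, fully off the cover (never push them with the fingers), and leave the key standing in the clamp turned last. Then lift the cover by its front tab and swing it back past upright until it rests on its stop. Leave the other things on the table where they are.

Things in the scene. Friction and masses are not known exactly. Their poses are not given: they have to be found in the camera images.
- enclosure: Grey steel terminal box on its back, fixed: 130 mm deep (x), 190 wide (y), 74 high with its cover shut. Origin: centre of its underside, on the table; x to its hinged rear edge (away from the robot, within 0.2 rad), y left, z up. An ear on each side carries a cover clamp; two cable glands stick out 24 mm on the left, behind the clamp.
- cover (a joint): Hinge of the box's cover (lid 137 x 194 x 12 mm, about 0.45 kg): 0 shut, grows as the front edge rises, 1.571 upright, 1.80 leaning back on its stop, where it stays by its weight; little friction. A clamp tongue over it keeps it shut; the tongue is clear beyond 1.2 rad.
- cover_hinge (a point): Point on the cover's hinge axis, middle of the box's rear edge, 66 mm above the table. The axis is the box's y axis.
- cover_tab (a point): Middle of the cover's lift tab: a steel tongue 30 mm wide (y), 8 thick with a 10 mm roll at its end, in the cover's plane, sticking out 37 mm in front of it. Shut: 68 mm above the table, 19 mm before the cover's edge, 156 mm from the hinge axis. A vertical gripper can pinch its 30 mm width with its tips and stay vertical along the arc; the tab pivots, and lags some mm, between the pads.
- clamp_r (a joint): Cover clamp on the box's right (-y) side. 0: tongue square over the cover; turns counter-clockwise (from above) to its stop at 1.571, tongue along the box's side, off the cover. Starts between 0 and 0.3; stiff, 0.5 N m of friction; stays where left. Seated in it, the key has 0.15 rad of play either way before it drives.
- clamp_l (a joint): The like clamp on the box's left (+y) side, 0 to 1.571, also opened counter-clockwise.
- clamp_r_seat (a point): On the right clamp's axis, where the key's tip rests when seated, 81.5 mm above the table; z up, y along tongue and slot. A tongue 18 mm wide reaches 43 mm from the axis, under an upright cup, 27 mm bore, 38 outside, its mouth flared to 35 (42 outside) 30 mm above this point. The cup's floor, 8 mm above this point, has a slot 6.5 mm wide, 9 deep, right across.
- clamp_l_seat (a point): The same point of the left clamp, the same axes.
- key: T-handled key, 150 mm long, 0.19 kg, lying flat, blade away from the robot (within 0.4 rad). Origin: on the stem's axis near the centre of mass, 78 mm from the tip, 12 mm up. x to the blade, y along the crossbar. Black crossbar 90 mm long (y), 24 x 24 thick; round stem 14 thick, 88 long, so polished that it spins in the fingers before a clamp yields: turn the key by its crossbar.
- key_tip (a point): Middle of the end of the key's blade. The blade is 8 mm long, 20 wide (along key y, like the crossbar), 3.5 thick; above it a round guide 24 mm in diameter, 30 long, fits the clamp's cup. Seated, the key stands upright by itself.
- key_bar (a point): Centre of the key's crossbar, 138 mm from the tip. To stand the lying key up: hold its stem with the gripper tilted 45 degrees (fingers pointing down and towards the blade), then turn the gripper half round about its own approach axis; take it anew by the crossbar from above.
- carton_5: Bystander: small brown carton, 70 x 55 x 30 mm, in front of the box to the right. Origin: centre of its underside.
- tape_clear: Bystander: roll of clear tape lying flat, 68 mm across, 18 mm high, in front of the box to the left. Origin: centre of its underside.

How it is judged:
By the outcome, as a careful person would: the job done as asked, in the order asked, and still so for the second after the job is handed in, with the robot touching nothing.
It also fails if it takes over 72 s, if anything falls off the work surface, if the arm or the gripper's body presses on something with over 40 N, if the wrist force passes 120 N, or if a joint passes its speed limit or range.

## Robot

A 6-joint arm with a two-finger parallel gripper is mounted at the origin on the work surface; the furniture and walls round the work are solid. World frame = base frame: x ahead of the robot, y to its left, z up, the work surface at z = 0. Lengths are in m, angles in rad, forces in N, time in s.
With the tool pointing down it reaches from about 0.325 to 0.85 m from the base axis. Payload 4.4 kg.
Tool frame: the origin (TCP) lies between the finger pads; the fingertips stand arm.tips_ahead ahead of it and the grasp point (between the pads) lies 2 mm behind it (arm.tips_ahead is the distance from the TCP to the fingertips, in m); z points along the fingers, y is the line along which they close (so a half turn about z gives the same grasp; the last joint's range is limited). The gripper opens to 94 mm and grips with 3 to 60 N. Pads are 16 mm wide; open, the fingers measure 119 mm over their backs; the gripper's body (75 mm by 177 mm) begins 78 mm behind the grasp point.
Start: joints at [1.091, 0.207, 1.542, -0, 1.393, -0.15], TCP at [0.186, 0.544, 0.222] pointing down, gripper open.
Joint ranges: [-2.73, 2.73], [-0.86, 2.22], [0.23, 2.46], [-1.11, 4.25], [0.08, 2.63], [-2.82, 2.82]. Speed limits (rad/s): [2.79, 2.79, 3.14, 3.14, 3.14, 3.14].

## Interface

Orientations are given as a rotation vector (axis times angle).
In Python, from station import arm gives the robot as it stands.
- The arm moves only by the shell command python3 nudge.py 'ROWS' [FORCE]. ROWS is a JSON list of rows, 1 to 5 of them, each of 7 numbers: the finger opening in m, then dx, dy, dz in m, then a rotation vector rx, ry, rz in rad; each row shifts and turns the commanded pose from where the row before left it, along the tool's axes as they then stand; what a row does not reach is not made up. A row lasts 1/12 s, in which the tool goes at most 0.0417 m and 0.125 rad, less where a joint would pass 70% of its speed; a pose out of reach is approached as far as the arm can. The fingers move at their own pace and stop on an object; FORCE is the grip in N (left out, the last holds). Time passes only in rows, so rows that do not move let the fingers close. It prints the time, the measured TCP pose, the force, the opening and the grip force at its end.
- arm.read_state(): the state, without advancing time (a new reading comes with each control period).
- arm.grab_frame(name): name is "scene" or "top"; returns a dict with "img" (480x640x3 uint8, blue, green, red), "depth" (480x640 float32, m along the optical axis (not along the pixel's ray), 0 where there is no reading), "fx", "fy", "cx", "cy" (pixels), "position" and "orientation" of the camera in the world. Camera axes: x right, y up, looking along -z (the intrinsics and any distortion apply to the point x, -y, -z); pixel columns grow to the right and rows downward; lengths in m; the calibration is good to about 2 mm. A picture is of the moment at which its call begins.
- arm.close_job(): hands the job in; it is judged then, once.
The state is a dict: "time": time; "joint_positions": joint angles; "joint_velocities": joint speeds; "joint_torque": joint torques, N m; "ee_pos": TCP position; "ee_rot": TCP orientation; "contact_force": force on the tool from outside, world axes, zero at the start; "moment": the same for the moment, N m; "gripper_width": finger opening in m; "grasp_force": force on a finger pad.
Only numpy, scipy, OpenCV 4.12 (cv2) and the standard library are available. Lean on these libraries where they do the work, as an engineer would, in place of code of your own. Each camera call takes 0.05 s, during which the arm holds its last target. There are 200 camera calls.

## Working session

There is one attempt and no reset: what is moved stays moved. The work goes in short steps, Python scripts to look and compute and a shell command to move; the robot and the scene stay as the last step left them, time stands still between calls to the robot, and variables do not carry over. Pictures are saved under pics/ and viewed, at most 10 in all, crops included, and the job is handed in when it is done.

```bash
ls; mkdir -p pics
python3 - <<'E'
from station import arm
import cv2,numpy as np
print(arm.tips_ahead, arm.read_state())
for n in("scene","top"):
    f=arm.grab_frame(n); cv2.imwrite(f"pics/{n}0.png",f["img"]); np.savez(f"/tmp/{n}0.npz",**f)
    print(n,f["fx"],f["fy"],f["cx"],f["cy"],f["position"],f["orientation"],[k for k in f])
E
```

```text
nudge.py
pics
station.py
  5 nudge.py
  3 station.py
  8 total
0.017 {'time': 0.0, 'joint_positions': array([ 1.09148357e+00,  2.07403524e-01,  1.54294423e+00,  2.60126028e-05,
        1.39350919e+00, -1.50470584e-01]), 'joint_velocities': array([ 0.00162595,  0.00076578,  0.00036457, -0.00205917,  0.00225155,
        0.0003092 ]), 'joint_torque': array([-6.92185095e-04, -3.70875692e+01, -2.81412470e+01,  6.95674494e-02,
        3.63554503e-02, -1.58875469e-04]), 'ee_pos': array([0.18532201, 0.54350252, 0.22130475]), 'ee_rot': array([-0.5141079 , -3.09850406,  0.00336863]), 'contact_force': array([-0.09683534, -0.3861962 , -0.0208462 ]), 'moment': array([-0.02306333, -0.03716561, -0.0108888 ]), 'grasp_force': 0.0, 'gripper_width': 0.09387011029532076}
scene 623.1443286872789 623.1443286872789 315.99168770703415 245.04426181303847 [ 0.04086684 -0.92170964  0.50163637] [ 1.13820793 -0.25790562 -0.40712877] ['img', 'depth', 'fx', 'fy', 'cx', 'cy', 'position', 'orientation']
top 572.2813690510644 572.2813690510644 318.0580338022073 230.0226572867648 [ 0.30503175 -0.05686742  1.12589556] [ 0.15875479 -0.10945507 -1.56574508] ['img', 'depth', 'fx', 'fy', 'cx', 'cy', 'position', 'orientation']
```

View pics/scene0.png

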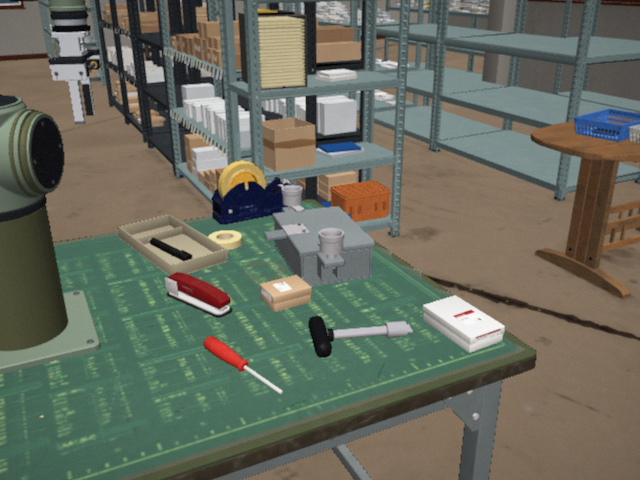

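View pics/top0.png

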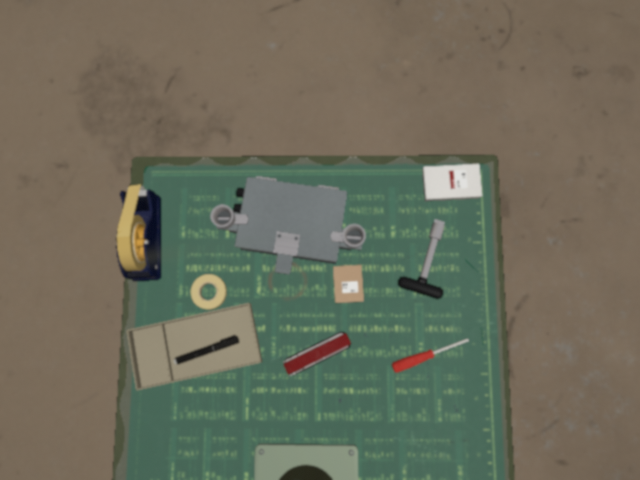

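The scene view shows the box at (320,240), right cup at (330,238), left cup at (291,192), tab at (285,232), and key bar at (320,336) with its tip at (410,328). In the top view the cups are at (222,216) and (353,236), the tab at (286,258), and the key runs from its bar (420,287) to its tip (439,224). Next I'll crop and measure.

```bash
cat > h.py <<'E'
import numpy as np, cv2
from scipy.spatial.transform import Rotation as R
def load(p): return dict(np.load(p))
def grab(n,p=None):
    from station import arm
    f=arm.grab_frame(n)
    if p: cv2.imwrite(p,f["img"])
    return f
def ray(f,u,v):
    d=np.array([(u-f["cx"])/f["fx"],-(v-f["cy"])/f["fy"],-1.0])
    return np.array(f["position"]),R.from_rotvec(f["orientation"]).apply(d)
def plane(f,u,v,z):
    o,d=ray(f,u,v); return o+d*(z-o[2])/d[2]
def tri(f,p,g,q):
    o,d=ray(f,*p);a,b=ray(g,*q);d=d/np.linalg.norm(d);b=b/np.linalg.norm(b)
    s=np.linalg.lstsq(np.stack([d,-b],1),a-o,rcond=None)[0]
    x,y=o+s[0]*d,a+s[1]*b; return (x+y)/2,np.linalg.norm(x-y)
def proj(f,P):
    c=R.from_rotvec(f["orientation"]).inv().apply(np.array(P)-f["position"])
    return np.array([f["cx"]+f["fx"]*c[0]/-c[2],f["cy"]-f["fy"]*c[1]/-c[2]])
def cloud(f):
    v,u=np.mgrid[0:480,0:640]; d=f["depth"]
    c=np.stack([(u-f["cx"])/f["fx"]*d,-(v-f["cy"])/f["fy"]*d,-d],-1)
    return R.from_rotvec(f["orientation"]).apply(c.reshape(-1,3)).reshape(480,640,3)+f["position"]
E
python3 - <<'E'
from h import *
t,s=load('/tmp/top0.npz'),load('/tmp/scene0.npz')
a=cv2.resize(t["img"][165:305,200:380],None,fx=4.4,fy=4.2,interpolation=3)
a=cv2.resize(t["img"][165:305,200:380],None,fx=4,fy=4,interpolation=3);cv2.imwrite('pics/c1.png',a)
b=cv2.resize(s["img"][170:310,250:390],None,fx=4,fy=4,interpolation=3);cv2.imwrite('pics/c2.png',b)
# key
C=cloud(t)
for p in [(420,287),(432,255),(438,228),(222,206),(353,236),(290,215),(284,262),(420,120),(420,320)]:
    print(p,t["depth"][p[1],p[0]],C[p[1],p[0]].round(4))
S=cloud(s)
for p in [(320,336),(365,332),(398,328),(330,233),(345,225),(288,234)]: print(p,S[p[1],p[0]].round(4))
E
```

```text
(420, 287) 1.092451 [ 0.3842 -0.217   0.0253]
(432, 255) 1.1114967 [ 0.4469 -0.2432  0.016 ]
(438, 228) 1.1092789 [ 0.4982 -0.2545  0.0267]
(222, 206) 1.045401 [0.5253 0.1512 0.1091]
(353, 236) 1.0542197 [ 0.4735 -0.0882  0.0837]
(290, 215) 1.0698992 [0.5143 0.029  0.0785]
(284, 262) 1.0609932 [0.4267 0.0396 0.0728]
(420, 120) 1.9027292 [ 0.99   -0.3368 -0.6966]
(420, 320) 1.105547 [ 0.3223 -0.2188  0.0013]
(320, 336) [ 0.3796 -0.2365  0.0245]
(365, 332) [ 0.4494 -0.2447  0.0164]
(398, 328) [ 0.496  -0.2611  0.0194]
(330, 233) [ 0.4785 -0.0756  0.1059]
(345, 225) [0.5546 0.0116 0.0752]
(288, 234) [0.4436 0.0193 0.0754]
```

View pics/c1.png

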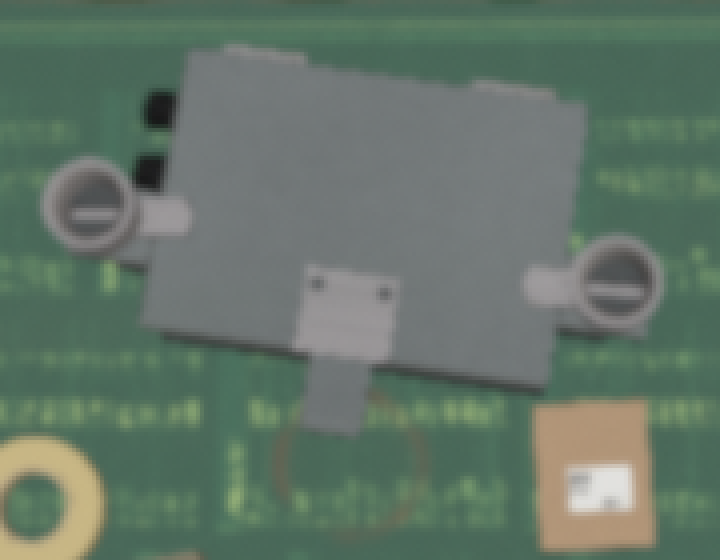

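View pics/c2.png

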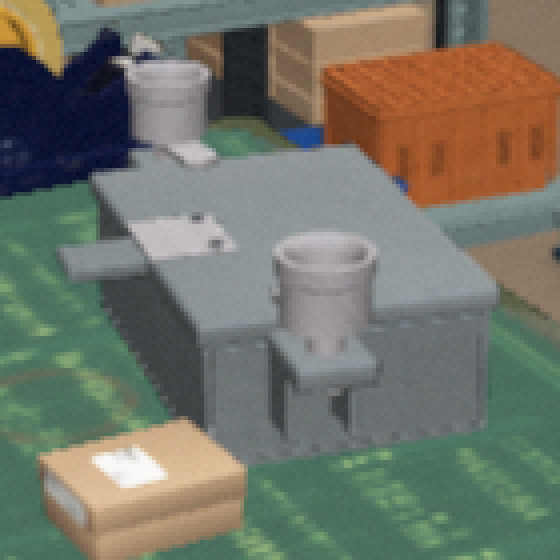

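The crops give these full-image pixels: rims at top (221.7,216) and (354,235.5), and at scene (291.5,188.3) and (330.8,233.8). The tab spans top crop (303–372, 355–435). Both tongues sit over the cover at small positive angles.

Run:
```python
from h import *
t,s=load('/tmp/top0.npz'),load('/tmp/scene0.npz')
c1=lambda x,y:(200+(x+.5)/4-.5,165+(y+.5)/4-.5)
c2=lambda x,y:(250+(x+.5)/4-.5,170+(y+.5)/4-.5)
for n,a,b in [("rimR",(618,282),(325,256)),("rimL",(88,205),(167,74)),("tabend",(331,432),(68,258))]:
    print(n,tri(t,c1(*a),s,c2(*b)),plane(t,*c1(*a),.1115))
ang=lambda d:np.arctan2(d[1],d[0])
P=lambda x,y,z:plane(t,*c1(x,y),z)
# box yaw from lid's edges at z .074
FL,FR,BL,BR=P(143,322,.074),P(545,385,.074),P(187,52,.074),P(585,103,.074)
print("corners",FL,FR,BL,BR,"sizes",np.linalg.norm(FL-FR),np.linalg.norm(FL-BL))
print("yaw y-edges",ang(FL-FR)-np.pi/2,ang(BL-BR)-np.pi/2,"x-edges",ang(BL-FL),ang(BR-FR))
print("box mid lid",(FL+FR+BL+BR)/4)
print("slotL",ang(P(75,214,.0895)-P(118,214.5,.0895))-np.pi/2,"slotR",ang(P(588,289,.0895)-P(642,292,.0895))-np.pi/2)
print("tongueR",ang(P(525,285,.08)-P(618,291,.08))-np.pi/2)
print("tab mid", P(335,395,.072))
# key
for f,n,roi in((t,"top",(385,210,460,305)),(s,"scene",(300,308,418,362))):
    x0,y0,x1,y1=roi; im=f["img"][y0:y1,x0:x1].astype(int)
    blk=(im.max(2)<45).astype(np.uint8); gr=((im.min(2)>95)&(im.max(2)-im.min(2)<35)).astype(np.uint8)
    for m,l in((blk,"bar"),(gr,"stem")):
        k,lab,st,ce=cv2.connectedComponentsWithStats(m); i=1+np.argmax(st[1:,4])
        yx=np.argwhere(lab==i)[:,::-1]+[x0,y0]; r=cv2.minAreaRect(yx.astype(np.float32))
        bp=cv2.boxPoints(r); print(n,l,st[i,4],ce[i]+[x0,y0])
        for z in((.024,) if l=="bar" else(.012,.024)): print("  z",z,[plane(f,*p,z)[:2].round(4).tolist() for p in bp])
```

```text
rimR (array([ 0.47163802, -0.08978963,  0.11112929]), np.float64(0.002027872068426707)) [ 0.47063354 -0.08937258  0.1115    ]
rimL (array([0.50775997, 0.15011614, 0.11218771]), np.float64(0.003001996516576619)) [0.50647599 0.15077071 0.1115    ]
tabend (array([0.40909636, 0.04151012, 0.07319135]), np.float64(0.004614270361889612)) [0.40320636 0.0386633  0.1115    ]
corners [0.45821792 0.13084199 0.074     ] [ 0.42862033 -0.05656324  0.074     ] [0.58800962 0.1134435  0.074     ] [ 0.562284   -0.07566228  0.074     ] sizes 0.1897280697522799 0.13095263629013762
yaw y-edges -0.15663985131543745 -0.1352082579518603 x-edges -0.13325495597541392 -0.14192801295689556
box mid lid [0.50928297 0.028015   0.074     ]
slotL -0.014394949418651048 slotR -0.05784834919123405
tongueR -0.06690128386642313
tab mid [0.42421758 0.04076553 0.072     ]
top bar 456 [419.98026316 286.68421053]
  z 0.024 [[0.3872, -0.1741], [0.413, -0.1825], [0.3881, -0.2624], [0.3626, -0.2538]]
top stem 639 [432.75273865 247.41001565]
  z 0.012 [[0.4073, -0.2121], [0.5228, -0.2399], [0.5131, -0.283], [0.3981, -0.2545]]
  z 0.024 [[0.4062, -0.2104], [0.5205, -0.2379], [0.5109, -0.2805], [0.3971, -0.2524]]
scene bar 644 [320.3121118  336.28416149]
  z 0.024 [[0.3845, -0.1822], [0.4198, -0.1824], [0.3823, -0.2857], [0.3511, -0.2842]]
scene stem 867 [375.25720877 330.19723183]
  z 0.012 [[0.4197, -0.1984], [0.535, -0.239], [0.5116, -0.2762], [0.4013, -0.2368]]
  z 0.024 [[0.4104, -0.2161], [0.5229, -0.2558], [0.5, -0.2921], [0.3925, -0.2536]]
```

```bash
cat >> h.py <<'E'
from scipy.linalg import logm,expm
def rot(h,a,sg):
    z=np.array([np.sin(a)*np.cos(h),np.sin(a)*np.sin(h),-np.cos(a)]);y=sg*np.array([-np.sin(h),np.cos(h),0])
    return np.stack([np.cross(y,z),y,z],1)
def T(p,M):
    A=np.eye(4);A[:3,:3]=M;A[:3,3]=p;return A
def now():
    from station import arm
    s=arm.read_state(); return T(s["ee_pos"],R.from_rotvec(s["ee_rot"]).as_matrix()),s
def screw(A,B,vt=.040,vr=.12):
    "identical rows taking A to B"
    D=np.linalg.inv(A)@B; w=R.from_matrix(D[:3,:3]).magnitude()
    L=np.real(logm(D)); N=int(max(np.ceil(np.linalg.norm(L[:3,3])/vt),np.ceil(w/vr),1))
    S=np.real(expm(L/N)); r=R.from_matrix(S[:3,:3]).as_rotvec()
    print(N,"rows of",np.round(S[:3,3],4).tolist(),np.round(r,4).tolist()); return B
E
python3 - <<'E'
from h import *
t,s=load('/tmp/top0.npz'),load('/tmp/scene0.npz')
# stem edges per row in top view (brightness half-max), grey vs green: use red channel
pts=[]
for v in range(240,276,3):
    r=t["img"][v,410:460].astype(float); q=np.minimum(r[:,2],r[:,0]); 
    m=q>100; 
    if m.any():
        i=np.where(m)[0]; pts.append((v,410+i.min(),410+i.max(),(410+(i.min()+i.max())/2)))
P=np.array([plane(t,p[3],p[0],.014)[:2] for p in pts]); print(pts)
k=np.polyfit(P[:,0],P[:,1],1); print("stem yaw",np.arctan(k[0]),"y at x=.388,.445,.5175",np.polyval(k,[.388,.445,.5175]))
A,st=now(); print(A.round(3))
h=-.31;B1=T([.42,.15,.30],rot(h,np.pi/4,1));B2=T([.40,-.19,.13],rot(h,np.pi/4,1))
screw(A,B1);screw(B1,B2)
E
```

```text
[(240, np.int64(431), np.int64(437), np.float64(434.0)), (243, np.int64(430), np.int64(437), np.float64(433.5)), (246, np.int64(429), np.int64(436), np.float64(432.5)), (249, np.int64(428), np.int64(435), np.float64(431.5)), (252, np.int64(427), np.int64(434), np.float64(430.5)), (255, np.int64(427), np.int64(433), np.float64(430.0)), (258, np.int64(426), np.int64(432), np.float64(429.0)), (261, np.int64(425), np.int64(431), np.float64(428.0)), (264, np.int64(424), np.int64(430), np.float64(427.0)), (267, np.int64(419), np.int64(453), np.float64(436.0)), (270, np.int64(419), np.int64(453), np.float64(436.0)), (273, np.int64(421), np.int64(428), np.float64(424.5))]
stem yaw -0.13151137069440105 y at x=.388,.445,.5175 [-0.23413081 -0.24167047 -0.2512604 ]
[[-0.946  0.323 -0.001  0.185]
 [ 0.323  0.946 -0.002  0.544]
 [ 0.    -0.002 -1.     0.221]
 [ 0.     0.     0.     1.   ]]
12 rows of [-0.0301, -0.025, 0.0041] [-0.0008, -0.0655, -0.0014]
10 rows of [0.006, -0.033, 0.018] [0.0, -0.0, 0.0]
```

```bash
r='[0.094,-0.0301,-0.025,0.0041,-0.0008,-0.0655,-0.0014]'
python3 nudge.py '[[0.094,-0.0301,-0.025,0.0041,0,-0.0655,0],[0.094,-0.0301,-0.025,0.0041,0,-0.0655,0],[0.094,-0.0301,-0.025,0.0041,0,-0.0655,0],[0.094,-0.0301,-0.025,0.0041,0,-0.0655,0],[0.094,-0.0301,-0.025,0.0041,0,-0.0655,0]]'
python3 nudge.py '[[0.094,-0.0301,-0.025,0.0041,0,-0.0655,0],[0.094,-0.0301,-0.025,0.0041,0,-0.0655,0],[0.094,-0.0301,-0.025,0.0041,0,-0.0655,0],[0.094,-0.0301,-0.025,0.0041,0,-0.0655,0],[0.094,-0.0301,-0.025,0.0041,0,-0.0655,0]]'
python3 - <<'E'
from h import *
t=load('/tmp/top0.npz')
q=[(240,434),(243,433.5),(246,432.5),(249,431.5),(252,430.5),(255,430),(258,429),(261,428),(264,427),(273,424.5)]
P=np.array([plane(t,u,v,.014)[:2] for v,u in q]);k=np.polyfit(P[:,0],P[:,1],1); print("stem yaw",np.arctan(k[0]),"y at x=.388,.445,.5175",np.polyval(k,[.388,.445,.5175]))
A,s=now();print(A.round(3),s["joint_positions"].round(2))
screw(A,T([.40,-.19,.13],rot(-.31,np.pi/4,1)))
E
```

```text
time: 0.52
ee_pos: [0.2888, 0.375, 0.2209]
ee_rot: [0.46, 2.778, -0.079]
contact_force: [-0.5, 0.5, -0.3]
gripper_width: 0.094
grasp_force: 0.0
time: 0.93
ee_pos: [0.3839, 0.2107, 0.2695]
ee_rot: [0.406, 2.457, -0.141]
contact_force: [-0.1, 0.0, 0.1]
gripper_width: 0.0937
grasp_force: 0.0
stem yaw -0.3097119543611629 y at x=.388,.445,.5175 [-0.2203015  -0.23854207 -0.26174279]
[[-0.75   0.322  0.578  0.384]
 [ 0.254  0.947 -0.198  0.211]
 [-0.611 -0.002 -0.792  0.269]
 [ 0.     0.     0.     1.   ]] [ 0.69 -0.33  2.09 -0.63  1.09 -0.33]
11 rows of [-0.0014, -0.0341, 0.018] [-0.0012, -0.0117, -0.0011]
```

```bash
python3 nudge.py '[[0.094,-0.0014,-0.0341,0.018,0,-0.0117,0],[0.094,-0.0014,-0.0341,0.018,0,-0.0117,0],[0.094,-0.0014,-0.0341,0.018,0,-0.0117,0],[0.094,-0.0014,-0.0341,0.018,0,-0.0117,0],[0.094,-0.0014,-0.0341,0.018,0,-0.0117,0]]' >/dev/null
python3 nudge.py '[[0.094,-0.0014,-0.0341,0.018,0,-0.0117,0],[0.094,-0.0014,-0.0341,0.018,0,-0.0117,0],[0.094,-0.0014,-0.0341,0.018,0,-0.0117,0],[0.094,-0.0014,-0.0341,0.018,0,-0.0117,0],[0.094,-0.0014,-0.0341,0.018,0,-0.0117,0]]'
python3 - <<'E'
from h import *
t,s0=load('/tmp/top0.npz'),load('/tmp/scene0.npz')
print("key tri (bar, guide end)",tri(t,(420,286.7),s0,(320.3,336.3)))
A,s=now();print(A.round(3),s["joint_positions"].round(2))
M=rot(-.31,np.pi/4,1); g=np.array([.444,-.238,.012])-.011*M[:,2]; pre=g-.06*M[:,2]; print(g)
screw(A,T(pre,M)); screw(T(pre,M),T(g,M))
E
```

```text
time: 1.77
ee_pos: [0.4157, -0.0866, 0.1761]
ee_rot: [0.395, 2.401, -0.153]
contact_force: [0.3, 0.6, -0.0]
gripper_width: 0.0945
grasp_force: 0.0
key tri (bar, guide end) (array([ 0.38698271, -0.21943739,  0.01219991]), np.float64(0.0028028147502411936))
[[-0.716  0.322  0.619  0.416]
 [ 0.241  0.947 -0.214 -0.087]
 [-0.655 -0.004 -0.756  0.176]
 [ 0.     0.     0.     1.   ]] [-0.49 -0.58  2.46  0.19  0.56 -1.86]
[ 0.43659258 -0.2356272   0.01977817]
5 rows of [0.0119, -0.027, 0.0201] [-0.003, -0.0143, -0.0021]
2 rows of [-0.0, 0.0, 0.03] [0.0, -0.0, 0.0]
```

```bash
python3 nudge.py '[[0.094,0.0119,-0.027,0.0201,0,-0.0143,0],[0.094,0.0119,-0.027,0.0201,0,-0.0143,0],[0.094,0.0119,-0.027,0.0201,0,-0.0143,0],[0.094,0.0119,-0.027,0.0201,0,-0.0143,0],[0.094,0.0119,-0.027,0.0201,0,-0.0143,0]]'
python3 - <<'E'
from h import *
A,s=now();print(A.round(3),s["joint_positions"].round(2))
M=rot(-.31,np.pi/4,1); g=np.array([.444,-.238,.012])-.011*M[:,2]; pre=g-.06*M[:,2]
screw(A,T(pre,M)); screw(T(pre,M),T(g,M))
E
```

```text
time: 2.18
ee_pos: [0.4257, -0.1773, 0.1119]
ee_rot: [0.386, 2.388, -0.146]
contact_force: [0.4, 0.1, 0.6]
gripper_width: 0.094
grasp_force: 0.0
[[-0.709  0.315  0.632  0.426]
 [ 0.235  0.949 -0.209 -0.177]
 [-0.665  0.001 -0.747  0.112]
 [ 0.     0.     0.     1.   ]] [-0.82 -0.27  2.46  0.87  0.43 -2.78]
2 rows of [0.0219, -0.0262, 0.0136] [-0.0032, -0.0288, -0.0039]
2 rows of [-0.0, 0.0, 0.03] [0.0, -0.0, 0.0]
```

```bash
cat > kin.py <<'E'
from h import *
from scipy.optimize import least_squares
Rz=lambda a:R.from_euler('z',a).as_matrix(); Ry=lambda a:R.from_euler('y',a).as_matrix()
def fk(q,p):
    d1,a1,L1,a3,L2,L3=p
    M=Rz(q[0]);x=np.array([0,0,d1])+M@[a1,0,0]; M=M@Ry(q[1]);x=x+M@[0,0,L1]; M=M@Ry(q[2]);x=x+M@[a3,0,L2]
    M=M@Rz(q[3])@Ry(q[4]); x=x+M@[0,0,L3]; M=M@Rz(q[5]); return x,M
D=[([1.09148357,.2074035,1.54294,0,1.39351,-.15047],[.18532,.5435,.2213]),([.69,-.33,2.09,-.63,1.09,-.33],[.3839,.2107,.2695]),([-.49,-.58,2.46,.19,.56,-1.86],[.4157,-.0866,.1761]),([-.82,-.27,2.46,.87,.43,-2.78],[.4257,-.1773,.1119])]
LO=[-2.73,-.86,.23,-1.11,.08,-2.82];HI=[2.73,2.22,2.46,4.25,2.63,2.82]
P=least_squares(lambda p:np.concatenate([fk(q,p)[0]-x for q,x in D]),[.3,0,.4,0,.4,.25])
OFF=fk(D[0][0],P.x)[1].T@R.from_rotvec([-.5141079,-3.09850406,.00336863]).as_matrix()
def ik(B,n=40,seed=0,q0=None):
    rng=np.random.default_rng(seed);out=[]
    for _ in range(n):
        g=rng.uniform(LO,HI) if q0 is None else np.clip(np.array(q0)+rng.normal(0,.05,6),np.array(LO)+1e-3,np.array(HI)-1e-3)
        def e(q):
            x,M=fk(q,P.x); return np.concatenate([(x-B[:3,3])*5,(R.from_matrix((M@OFF).T@B[:3,:3])).as_rotvec()])
        s=least_squares(e,g,bounds=(LO,HI))
        if s.cost<1e-6 and not any(np.abs(s.x-o).max()<.05 for o in out): out.append(s.x)
    return out
E
python3 - <<'E'
from kin import *
print(P.x.round(3),np.abs(P.fun).max().round(4));print(OFF.round(3))
for q,x in D[1:]: print((fk(q,P.x)[1]@OFF).round(2)[2], x)
M=rot(-.31,np.pi/4,1); g=np.array([.444,-.238,.012])-.011*M[:,2]
for n,B in[("grasp+",T(g,M)),("up+",T(g+[0,0,.2],M)),("up-",T(g+[0,0,.2],rot(-.31,np.pi/4,-1))),("R-",T([.463,-.09,.24],rot(-.06,np.pi/4,-1))),("R+",T([.463,-.09,.24],rot(-.06,np.pi/4,1)))]:
    print(n);[print("  ",o.round(2)) for o in ik(B)]
E
```

```text
[0.267 0.014 0.438 0.086 0.487 0.301] 0.0784
[[-0. -1. -0.]
 [ 1. -0.  0.]
 [-0. -0.  1.]]
[-0.61  0.   -0.79] [0.3839, 0.2107, 0.2695]
[-0.66 -0.01 -0.75] [0.4157, -0.0866, 0.1761]
[-0.67  0.   -0.75] [0.4257, -0.1773, 0.1119]
grasp+
   [-0.63  0.22  2.38  2.33  0.31  2.13]
up+
   [-0.63 -0.36  2.27  0.47  0.52 -2.21]
up-
   [-0.63 -0.36  2.27  0.47  0.52  0.93]
R-
   [-0.3  -0.48  2.3   0.31  0.58  1.14]
R+
   [-0.3  -0.48  2.3   0.31  0.58 -2.01]
```

```bash
sed -i 's/d1,a1,L1,a3,L2,L3=p/d1,a1,L1,a3,L2,L3,b,c=p/; s/M@\[a1,0,0\]/M@[a1,b,0]/; s/M=M@Rz(q\[3\])@Ry(q\[4\])/M=M@Rz(q[3]);x=x+M@[0,c,0];M=M@Ry(q[4])/; s/.4,.25\])/.4,.25,.08,0])/' kin.py
cat > t.py <<'E'
from kin import *
print(P.x.round(3),np.abs(P.fun).max().round(4))
M=rot(-.31,np.pi/4,1); g=np.array([.444,-.238,.012])-.011*M[:,2]
for n,B in[("grasp+",T(g,M)),("grasp-",T(g,rot(-.31,np.pi/4,-1))),("up+",T(g+[0,0,.2],M)),("up-",T(g+[0,0,.2],rot(-.31,np.pi/4,-1))),("R-",T([.463,-.09,.24],rot(-.06,np.pi/4,-1))),("R-seat",T([.463,-.09,.165],rot(-.06,np.pi/4,-1))),("R+",T([.463,-.09,.165],rot(-.06,np.pi/4,1)))]:
    print(n);[print("  ",o.round(2)) for o in ik(B)]
E
python3 t.py
```

```text
[ 0.282  0.003  0.454  0.095  0.497  0.323  0.088 -0.001] 0.0005
grasp+
   [-0.97  0.2   2.41  1.86  0.47  2.32]
grasp-
   [-0.97  0.2   2.41  1.86  0.47 -0.82]
up+
   [-0.97 -0.41  2.31  0.72  0.71 -2.66]
up-
   [-0.97 -0.41  2.31  0.72  0.71  0.48]
R-
   [-0.67 -0.55  2.34  0.62  0.77  0.63]
R-seat
   [-0.67 -0.39  2.43  0.83  0.59  0.37]
R+
   [-0.67 -0.39  2.43  0.83  0.59 -2.77]
```

```bash
cat > t.py <<'E'
from kin import *
for h in(-.06,0,-.015):
  for n,p in(("R",[.463,-.09,.165]),("Rup",[.463,-.09,.24]),("L",[.498,.151,.165]),("Lup",[.498,.151,.24])):
    print(h,n,[o.round(2).tolist() for o in ik(T(p,rot(h,np.pi/4,1)),20)])
M=rot(-.31,np.pi/4,-1); g=np.array([.444,-.238,.012])-.011*M[:,2]
for z in(0,.04,.08,.1,.15,.2): print(z,[o.round(2).tolist() for o in ik(T(g+[0,0,z],M),20)],)
A,s=now(); print(s["joint_positions"].round(2))
pre=g-.06*M[:,2]; screw(A,T([.4257,-.1773,.112],M)); screw(T([.4257,-.1773,.112],M),T(pre,M))
E
python3 t.py
```

```text
-0.06 R [[-0.67, -0.39, 2.43, 0.83, 0.59, -2.77]]
-0.06 Rup [[-0.67, -0.55, 2.34, 0.62, 0.77, -2.51]]
-0.06 L [[0.27, -0.17, 2.28, -0.71, 0.36, -0.65]]
-0.06 Lup [[0.27, -0.32, 2.21, -0.46, 0.54, -0.93]]
0 R []
0 Rup [[-0.72, -0.53, 2.33, 0.69, 0.83, -2.63]]
0 L [[0.23, -0.19, 2.3, -0.55, 0.31, -0.88]]
0 Lup [[0.23, -0.34, 2.22, -0.33, 0.51, -1.12]]
-0.015 R []
-0.015 Rup [[-0.71, -0.54, 2.33, 0.67, 0.81, -2.6]]
-0.015 L [[0.24, -0.19, 2.29, -0.6, 0.32, -0.82]]
-0.015 Lup [[0.24, -0.33, 2.22, -0.36, 0.52, -1.07]]
0 [[-0.97, 0.2, 2.41, 1.86, 0.47, -0.82]]
0.04 [[-0.97, 0.04, 2.42, 1.55, 0.45, -0.48]]
0.08 [[-0.97, -0.1, 2.41, 1.24, 0.48, -0.14]]
0.1 [[-0.97, -0.17, 2.4, 1.11, 0.51, 0.01]]
0.15 [[-0.97, -0.31, 2.36, 0.87, 0.6, 0.29]]
0.2 [[-0.97, -0.41, 2.31, 0.72, 0.71, 0.48]]
[-0.82 -0.27  2.46  0.87  0.43 -2.78]
27 rows of [-0.0, 0.0, -0.0] [-0.0033, 0.0004, 0.116]
2 rows of [-0.0226, 0.0261, 0.0126] [-0.0, 0.0, 0.0]
```

```bash
python3 nudge.py '[[0.094,0,0,0,0,0,0.12],[0.094,0,0,0,0,0,0.12],[0.094,0,0,0,0,0,0.12],[0.094,0,0,0,0,0,0.12],[0.094,0,0,0,0,0,0.12]]' >/dev/null
python3 nudge.py '[[0.094,0,0,0,0,0,0.12],[0.094,0,0,0,0,0,0.12],[0.094,0,0,0,0,0,0.12],[0.094,0,0,0,0,0,0.12],[0.094,0,0,0,0,0,0.12]]' >/dev/null
python3 nudge.py '[[0.094,0,0,0,0,0,0.12],[0.094,0,0,0,0,0,0.12],[0.094,0,0,0,0,0,0.12],[0.094,0,0,0,0,0,0.12],[0.094,0,0,0,0,0,0.12]]' >/dev/null
python3 nudge.py '[[0.094,0,0,0,0,0,0.12],[0.094,0,0,0,0,0,0.12],[0.094,0,0,0,0,0,0.12],[0.094,0,0,0,0,0,0.12],[0.094,0,0,0,0,0,0.12]]' >/dev/null
python3 nudge.py '[[0.094,0,0,0,0,0,0.12],[0.094,0,0,0,0,0,0.12],[0.094,0,0,0,0,0,0.12],[0.094,0,0,0,0,0,0.12],[0.094,0,0,0,0,0,0.12]]'
python3 - <<'E'
from kin import *
A,s=now();print(s["joint_positions"].round(2))
M=rot(-.31,np.pi/4,-1); g=np.array([.444,-.238,.012])-.011*M[:,2]; pre=g-.06*M[:,2]
screw(A,T(pre,M)); screw(T(pre,M),T(g,M))
E
```

```text
time: 4.27
ee_pos: [0.4256, -0.1757, 0.112]
ee_rot: [2.785, -0.257, 1.036]
contact_force: [1.0, -0.2, -0.3]
gripper_width: 0.094
grasp_force: 0.0
[-0.81 -0.27  2.46  0.86  0.43  0.24]
2 rows of [-0.0244, 0.0246, 0.0138] [0.0007, 0.0295, 0.0641]
2 rows of [0.0, -0.0, 0.03] [-0.0, 0.0, 0.0]
```

```bash
python3 nudge.py '[[0.094,-0.01,0.01,0.0055,0,0.012,0.025],[0.094,-0.01,0.01,0.0055,0,0.012,0.025],[0.094,-0.01,0.01,0.0055,0,0.012,0.025],[0.094,-0.01,0.01,0.0055,0,0.012,0.025],[0.094,-0.01,0.01,0.0055,0,0.012,0.025]]'
python3 - <<'E'
from kin import *
A,s=now();print(s["joint_positions"].round(2))
M=rot(-.31,np.pi/4,-1); g=np.array([.444,-.238,.012])-.011*M[:,2]
screw(A,T(g,M))
E
```

```text
time: 4.68
ee_pos: [0.4113, -0.2347, 0.0646]
ee_rot: [2.774, -0.42, 1.13]
contact_force: [0.8, 0.4, 0.1]
gripper_width: 0.094
grasp_force: 0.0
[-1.05 -0.03  2.46  1.41  0.5  -0.41]
2 rows of [-0.007, -0.0034, 0.0245] [-0.0014, 0.0057, 0.0043]
```

```bash
python3 nudge.py '[[0.094,-0.0035,-0.0017,0.01,0,0.003,0.002],[0.094,-0.0035,-0.0017,0.01,0,0.003,0.002],[0.094,-0.0035,-0.0017,0.01,0,0.003,0.002],[0.094,-0.0035,-0.0017,0.01,0,0.003,0.002],[0.094,0,0,0,0,0,0]]'
python3 - <<'E'
from kin import *
A,s=now();print(s["joint_positions"].round(2))
M=rot(-.31,np.pi/4,-1); g=np.array([.444,-.238,.012])-.011*M[:,2]; print(g,M.T@(g-A[:3,3]))
screw(A,T(g,M))
E
```

```text
time: 5.1
ee_pos: [0.4301, -0.2318, 0.0244]
ee_rot: [2.772, -0.431, 1.143]
contact_force: [-0.3, 1.3, -0.3]
gripper_width: 0.094
grasp_force: 0.0
[-0.99  0.17  2.43  1.79  0.47 -0.77]
[ 0.43659258 -0.2356272   0.01977817] [0.00192926 0.00165865 0.00845447]
1 rows of [0.002, 0.0017, 0.0084] [-0.0054, 0.004, -0.0008]
```

```bash
python3 nudge.py '[[0.094,0.001,0.001,0.004,-0.002,0.002,0],[0.094,0.001,0.001,0.004,-0.002,0.002,0],[0.094,0,0,0,0,0,0],[0.02,0,0,0,0,0,0],[0.0,0,0,0,0,0,0]]' 50
python3 nudge.py '[[0.0,0,0,0,0,0,0],[0.0,0,0,0,0,0,0],[0.0,0,0,0,0,0,0],[0.0,0,0,0,0,0,0],[0,0,0,0,0,0,0]]' 50
python3 - <<'E'
from kin import *
A,s=now();print(s["joint_positions"].round(2),A[:3,3]);
M=rot(-.31,np.pi/4,-1);B=A.copy();B[2,3]+=.16
screw(A,B)
E
```

```text
time: 5.52
ee_pos: [0.4367, -0.2368, 0.0224]
ee_rot: [2.762, -0.43, 1.149]
contact_force: [0.4, 0.4, -0.4]
gripper_width: 0.0837
grasp_force: 0.0
time: 5.93
ee_pos: [0.4367, -0.2368, 0.0222]
ee_rot: [2.762, -0.43, 1.149]
contact_force: [0.5, -0.1, -0.1]
gripper_width: 0.0505
grasp_force: 0.0
[-0.97  0.19  2.42  1.85  0.47 -0.81] [ 0.43674914 -0.23682198  0.02216011]
4 rows of [0.0284, 0.0, -0.0282] [0.0, -0.0, -0.0]
```

```bash
python3 nudge.py '[[0.05,-0.0018,0,0.0018,0,0,0],[0.04,0,0,0,0,0,0],[0.0,0,0,0,0,0,0],[0.0,0,0,0,0,0,0],[0,0,0,0,0,0,0]]' 50
python3 nudge.py '[[0,0,0,0,0,0,0],[0.0,0,0,0,0,0,0],[0.0,0,0,0,0,0,0],[0.0,0,0,0,0,0,0]]' 50
python3 - <<'E'
from kin import *
A,s=now();print(s["joint_positions"].round(2),A[:3,3],s["moment"])
E
```

```text
time: 6.35
ee_pos: [0.4368, -0.2368, 0.0195]
ee_rot: [2.762, -0.43, 1.149]
contact_force: [-1.2, -0.3, 0.0]
gripper_width: 0.0264
grasp_force: 0.0
time: 6.68
ee_pos: [0.4368, -0.2366, 0.0196]
ee_rot: [2.762, -0.43, 1.149]
contact_force: [0.1, 0.4, -0.3]
gripper_width: 0.0126
grasp_force: 50.0
[-0.97  0.2   2.42  1.86  0.47 -0.83] [ 0.43683546 -0.23664248  0.01955471] [0.1893714  0.37112553 0.10075546]
```

```bash
python3 nudge.py '[[0,0.0142,0,-0.0142,0,0,0],[0,0.0142,0,-0.0142,0,0,0],[0,0.0142,0,-0.0142,0,0,0],[0,0.0142,0,-0.0142,0,0,0],[0,0.0142,0,-0.0142,0,0,0]]'
python3 nudge.py '[[0,0.0212,0,-0.0212,0,0,0],[0,0.0212,0,-0.0212,0,0,0],[0,0.0212,0,-0.0212,0,0,0],[0,0.0212,0,-0.0212,0,0,0],[0,0.0212,0,-0.0212,0,0,0]]'
python3 - <<'E'
from kin import *
A,s=now();q=s["joint_positions"];print(q.round(2),A[:3,3])
W=T([.48,.13,.26],rot(-.06,np.pi/4,-1)); D=logm(np.linalg.inv(A)@W).real
for f in(.25,.5,.75,1):
    B=A@expm(D*f).real; o=ik(B,3,q0=q); print(B[:3,3].round(3),[x.round(2).tolist() for x in o]); q=o[0] if o else q
screw(A,W,.032)
E
```

```text
time: 7.1
ee_pos: [0.4357, -0.236, 0.12]
ee_rot: [2.763, -0.431, 1.147]
contact_force: [0.0, -0.4, -1.0]
gripper_width: 0.013
grasp_force: 50.0
time: 7.52
ee_pos: [0.4352, -0.2353, 0.27]
ee_rot: [2.764, -0.43, 1.147]
contact_force: [0.0, -0.2, -1.6]
gripper_width: 0.013
grasp_force: 50.0
[-0.98 -0.49  2.25  0.64  0.83  0.6 ] [ 0.43517506 -0.23533743  0.2700248 ]
[ 0.455 -0.145  0.267] [[-0.72, -0.57, 2.29, 0.49, 0.76, 0.85]]
[ 0.469 -0.054  0.265] [[-0.41, -0.59, 2.31, 0.26, 0.67, 1.2]]
[0.477 0.038 0.262] [[-0.08, -0.53, 2.28, -0.05, 0.61, 1.64]]
[0.48 0.13 0.26] [[0.21, -0.43, 2.23, -0.35, 0.6, 2.06]]
12 rows of [-0.0022, -0.0307, -0.001] [0.0147, -0.0001, -0.0146]
```

```bash
python3 nudge.py '[[0,-0.0022,-0.0307,-0.001,0.0147,0,-0.0146],[0,-0.0022,-0.0307,-0.001,0.0147,0,-0.0146],[0,-0.0022,-0.0307,-0.001,0.0147,0,-0.0146],[0,-0.0022,-0.0307,-0.001,0.0147,0,-0.0146]]' >/dev/null
python3 nudge.py '[[0,-0.0022,-0.0307,-0.001,0.0147,0,-0.0146],[0,-0.0022,-0.0307,-0.001,0.0147,0,-0.0146],[0,-0.0022,-0.0307,-0.001,0.0147,0,-0.0146],[0,-0.0022,-0.0307,-0.001,0.0147,0,-0.0146]]' >/dev/null
python3 nudge.py '[[0,-0.0022,-0.0307,-0.001,0.0147,0,-0.0146],[0,-0.0022,-0.0307,-0.001,0.0147,0,-0.0146],[0,-0.0022,-0.0307,-0.001,0.0147,0,-0.0146],[0,-0.0022,-0.0307,-0.001,0.0147,0,-0.0146]]'
python3 nudge.py '[[0,0,0,0,0,0,-0.12],[0,0,0,0,0,0,-0.12],[0,0,0,0,0,0,-0.12],[0,0,0,0,0,0,-0.12],[0,0,0,0,0,0,-0.12]]' >/dev/null
python3 nudge.py '[[0,0,0,0,0,0,-0.12],[0,0,0,0,0,0,-0.12],[0,0,0,0,0,0,-0.12],[0,0,0,0,0,0,-0.12],[0,0,0,0,0,0,-0.12]]' >/dev/null
python3 nudge.py '[[0,0,0,0,0,0,-0.12],[0,0,0,0,0,0,-0.12],[0,0,0,0,0,0,-0.12],[0,0,0,0,0,0,-0.12],[0,0,0,0,0,0,-0.12]]' >/dev/null
python3 nudge.py '[[0,0,0,0,0,0,-0.12],[0,0,0,0,0,0,-0.12],[0,0,0,0,0,0,-0.12],[0,0,0,0,0,0,-0.12],[0,0,0,0,0,0,-0.12]]' >/dev/null
python3 nudge.py '[[0,0,0,0,0,0,-0.12],[0,0,0,0,0,0,-0.12],[0,0,0,0,0,0,-0.12],[0,0,0,0,0,0,-0.12],[0,0,0,0,0,0,-0.12]]'
python3 - <<'E'
from kin import *
A,s=now();q=s["joint_positions"];print(q.round(2),A[:3,3])
screw(A,T([.48,.13,.26],rot(-.015,np.pi/4,1)))
f=grab("top");g=grab("scene");np.savez('/tmp/t1.npz',**f);np.savez('/tmp/s1.npz',**g)
p=proj(g,A[:3,3]).astype(int); pt=proj(f,A[:3,3]).astype(int);print(p,pt)
c=lambda i,p:cv2.resize(i[max(p[1]-70,0):p[1]+70,p[0]-50:p[0]+50],(400,560),interpolation=3)
cv2.imwrite('pics/k1.png',np.hstack([c(g["img"],p),c(f["img"],pt)]))
E
```

```text
time: 8.52
ee_pos: [0.4796, 0.1309, 0.2578]
ee_rot: [2.879, -0.085, 1.194]
contact_force: [1.6, -0.5, -2.0]
gripper_width: 0.0128
grasp_force: 50.0
time: 10.6
ee_pos: [0.4797, 0.1291, 0.2574]
ee_rot: [0.231, 2.345, 0.035]
contact_force: [-0.1, 0.0, -1.3]
gripper_width: 0.0129
grasp_force: 50.0
[ 0.22 -0.42  2.24 -0.36  0.59 -0.94] [0.47972624 0.12907308 0.25735432]
2 rows of [-0.001, 0.0006, -0.0009] [-0.0169, 0.0009, -0.0837]
[279 118] [216 214]
```

View pics/k1.png

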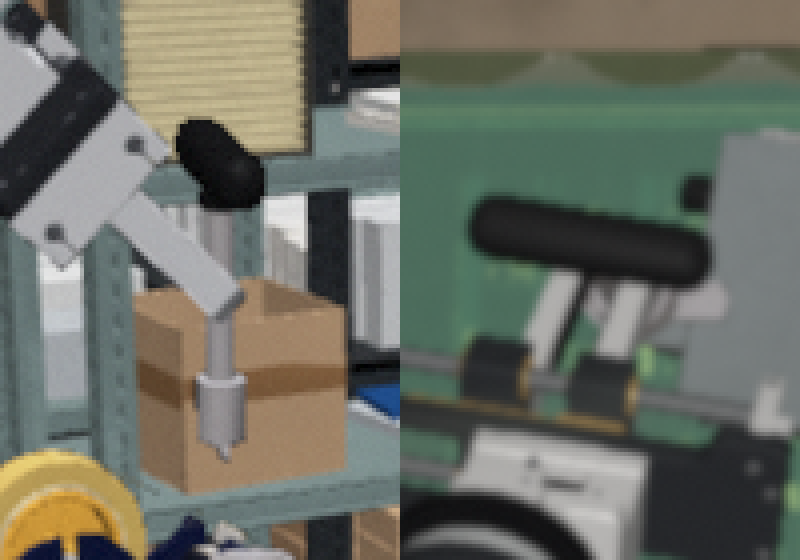

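The key is upright in the gripper. In the scene the tip is at (285,163) and the bar centre near (284,89); in the top view the bar centre is near (213.5,204).

```bash
cat > t.py <<'E'
from kin import *
t,s=load('/tmp/t1.npz'),load('/tmp/s1.npz')
def big(m):
    k,l,st,c=cv2.connectedComponentsWithStats(m.astype(np.uint8));i=1+np.argmax(st[1:,4]);return (l==i)
m=big((t["img"][190:218,178:248].max(2)<50)); yx=np.argwhere(m)[:,::-1]+[178,190]; r=cv2.minAreaRect(yx.astype(np.float32)); bt=np.array(r[0])
bp=cv2.boxPoints(r)
m=big((s["img"][75:102,268:298].max(2)<50)); bs=(np.argwhere(m)[:,::-1]+[268,75]); bs=(bs.min(0)+bs.max(0))/2
b,e=tri(t,bt,s,bs); print("bar",bt,bs,b,e)
W=[plane(t,*p,b[2]+.01)[:2] for p in bp]; es=sorted([(np.linalg.norm(W[i]-W[(i+1)%4]),W[i]-W[(i+1)%4]) for i in range(4)],key=lambda x:x[0]); d=es[-1][1]; print("len",es[-1][0],"baryaw",np.arctan(-d[0]/d[1]))
A,_=now(); M=A[:3,:3]; print("tool heading",np.arctan2(M[1,2],M[0,2]),"y",np.arctan(-M[0,1]/M[1,1]),"tilt",np.arccos(-M[2,2])); 
print("grasp point tool",A[:3,3],"key axis pt",A[:3,3]+.0107*M[:,2])
for dx in(-.01,0,.01): print(dx,proj(s,b-[dx,0,.138]),end=' ')
# stem pixels in scene: centre column at several rows
E
python3 t.py
```

```text
bar [212.73323059 206.01174927] [283.5  89. ] [0.48411114 0.12292564 0.30992087] 0.004770969504349279
len 0.08742539726061399 baryaw -0.18045839833259056
tool heading -0.06259732105342042 y -0.16192389691690243 tilt 0.7854900278611808
grasp point tool [0.47985458 0.12909577 0.25753552] key axis pt [0.4874065  0.12862242 0.24997018]
-0.01 [289.13684937 163.17042148] 0 [284.26385946 163.85959163] 0.01 [279.35738316 164.55349765]
```

```bash
python3 nudge.py '[[0,0,0,0,-0.0169,0.001,-0.0837],[0,0,0,0,-0.0169,0.001,-0.0837],[0,0,0,0,0,0,0]]'
python3 - <<'E'
from kin import *
A,s=now();q=s["joint_positions"];print(q.round(2),A[:3,3])
screw(A,T([.4994,.1506,.2206],rot(-.015,np.pi/4,1)),.02)
E
```

```text
time: 10.95
ee_pos: [0.4802, 0.1289, 0.2581]
ee_rot: [0.027, 2.354, -0.003]
contact_force: [-0.4, -0.4, -1.2]
gripper_width: 0.0128
grasp_force: 50.0
[ 0.18 -0.44  2.25 -0.25  0.58 -1.22] [0.48019396 0.12887385 0.25807487]
3 rows of [0.0044, 0.0073, 0.0133] [0.0001, 0.0005, -0.0028]
```

```bash
python3 nudge.py '[[0,0.0033,0.0055,0.01,0,0,-0.002],[0,0.0033,0.0055,0.01,0,0,-0.002],[0,0.0033,0.0055,0.01,0,0,-0.002],[0,0.0033,0.0055,0.01,0,0,-0.002],[0,0,0,0,0,0,0]]'
cat > bar.py <<'E'
from kin import *
import sys
n=sys.argv[1]
t,s=grab("top"),grab("scene"); np.savez(f'/tmp/t{n}.npz',**t);np.savez(f'/tmp/s{n}.npz',**s)
A,st=now();M=A[:3,:3]; ax=A[:3,3]+.0107*M[:,2]; bar=ax+[0,0,.060] if len(sys.argv)<3 else A[:3,3]
def big(m):
    k,l,sc,c=cv2.connectedComponentsWithStats(m.astype(np.uint8));i=1+np.argmax(sc[1:,4]);return (l==i)
def find(f,c,w,h):
    c=c.astype(int);x0,y0=c-[w,h];m=big(f["img"][y0:c[1]+h,x0:c[0]+w].max(2)<50);return np.argwhere(m)[:,::-1]+[x0,y0]
yx=find(t,proj(t,bar),36,20); r=cv2.minAreaRect(yx.astype(np.float32)); bt=np.array(r[0])
bs=find(s,proj(s,bar),18,15); bs=(bs.min(0)+bs.max(0))/2
b,e=tri(t,bt,s,bs); print("bar px",bt.round(1),proj(t,bar).round(1),bs,proj(s,bar).round(1),"tri",b.round(4),e.round(4),"by tool",bar.round(4))
W=[plane(t,*p,bar[2]+.006)[:2] for p in cv2.boxPoints(r)]
L,d=max([(np.linalg.norm(W[i]-W[i-1]),W[i]-W[i-1]) for i in range(4)],key=lambda x:x[0]); print("len",L,"baryaw",np.arctan(-d[0]/d[1]))
print("top-plane bar centre",plane(t,*bt,bar[2]+.006),"tool y yaw",np.arctan(-M[0,1]/M[1,1]),"TCP",A[:3,3],st["joint_positions"].round(2))
E
python3 bar.py 2
```

```text
time: 11.37
ee_pos: [0.4992, 0.1513, 0.2186]
ee_rot: [0.019, 2.358, -0.007]
contact_force: [-0.3, -0.5, -2.0]
gripper_width: 0.0128
grasp_force: 50.0
bar px [201.1 201.7] [200.8 194.9] [290.  106.5] [288.2 106. ] tri [0.5028 0.1482 0.2721] 0.0126 by tool [0.5073 0.151  0.2731]
len 0.086317755062938 baryaw 0.01898611002586853
top-plane bar centre [0.49527816 0.14870669 0.27908354] tool y yaw -0.014470453010565992 TCP [0.4997407  0.15115269 0.22063941] [ 0.24 -0.3   2.24 -0.41  0.47 -1.02]
```

Run:
```python
from h import *
t,s=load('/tmp/t2.npz'),load('/tmp/s2.npz')
a=cv2.resize(t["img"][150:250,160:260],(560,560),interpolation=3);b=cv2.resize(s["img"][85:205,262:312],(233,560),interpolation=3)
cv2.imwrite('pics/k2.png',np.hstack([a,b]))
ax=np.array([.5073,.1511])
for z in(.285,.273,.261,.213,.135): print(z,proj(t,[*ax,z]).round(1),proj(s,[*ax,z]).round(1))
```

```text
0.285 [198.9 193.1] [288.   99.5]
0.273 [200.7 195. ] [288.2 106. ]
0.261 [202.5 196.7] [288.4 112.4]
0.213 [209.3 203.4] [289.  137.7]
0.135 [218.8 212.9] [289.9 177. ]
```

View pics/k2.png

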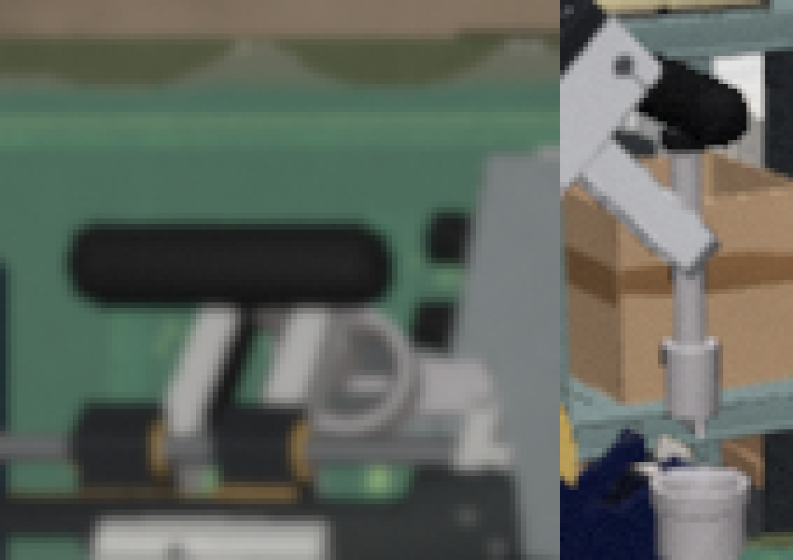

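The key's tip (scene ~(291,178)) hangs just above the left cup (rim (291.8,188)). The bar in the top view, at (201,197), suggests the key sits about 2–3 mm too near. I'll shift +2 mm in x and lower it gently.

```bash
python3 nudge.py '[[0,-0.0014,0.0005,0.0014,0,0,0],[0,0.005,0,0.005,0,0,0],[0,0.005,0,0.005,0,0,0],[0,0.005,0,0.005,0,0,0],[0,0,0,0,0,0,0]]'
python3 nudge.py '[[0,0.003,0,0.003,0,0,0],[0,0.003,0,0.003,0,0,0],[0,0.003,0,0.003,0,0,0],[0,0,0,0,0,0,0]]'
python3 - <<'E'
from h import *
A,s=now();print(A.round(3),s["joint_positions"].round(2),s["moment"])
E
```

```text
time: 11.88
ee_pos: [0.5009, 0.1509, 0.1976]
ee_rot: [0.015, 2.357, -0.009]
contact_force: [-0.3, -0.2, -2.1]
gripper_width: 0.013
grasp_force: 50.0
time: 12.22
ee_pos: [0.5018, 0.1514, 0.1863]
ee_rot: [0.015, 2.355, -0.008]
contact_force: [0.1, -0.3, -2.0]
gripper_width: 0.0126
grasp_force: 50.0
[[-0.706  0.013  0.708  0.502]
 [ 0.008  1.    -0.01   0.151]
 [-0.708 -0.002 -0.706  0.186]
 [ 0.     0.     0.     1.   ]] [ 0.24 -0.23  2.27 -0.51  0.37 -0.91] [0.06494434 0.66450805 0.02222572]
```

```bash
python3 nudge.py '[[0,0.003,0,0.003,0,0,0],[0,0.003,0,0.003,0,0,0],[0,0,0,0,0,0,0]]'
python3 nudge.py '[[0,0.003,0,0.003,0,0,0],[0,0.003,0,0.003,0,0,0],[0,0,0,0,0,0,0]]'
python3 - <<'E'
from h import *
A,s=now();print(A[:3,3].round(4),s["contact_force"].round(1),s["moment"].round(2))
E
```

```text
time: 12.47
ee_pos: [0.5019, 0.1514, 0.178]
ee_rot: [0.015, 2.354, -0.008]
contact_force: [0.1, 0.4, -1.7]
gripper_width: 0.0128
grasp_force: 50.0
time: 12.72
ee_pos: [0.5018, 0.1514, 0.1694]
ee_rot: [0.014, 2.355, -0.008]
contact_force: [0.1, -0.6, -1.4]
gripper_width: 0.0128
grasp_force: 50.0
[0.5018 0.1514 0.1694] [ 0.1 -0.6 -1.4] [ 0.06  0.6  -0.03]
```

```bash
python3 nudge.py '[[0,0.0015,0,0.0015,0,0,0],[0,0,0,0,0,0,0],[0.05,0,0,0,0,0,0],[0.05,0,0,0,0,0,0],[0.05,0,0,0,0,0,0]]'
python3 nudge.py '[[0.06,0,0,0,0,0,0],[0.06,0,0,0,0,0,0],[0.06,0,0,0,0,0,0],[0.06,0,0,-0.02,0,0,0],[0.06,0,0,-0.03,0,0,0]]'
python3 nudge.py '[[0.07,0,0,-0.03,0,0,0],[0.07,0,0,-0.03,0,0,0],[0.07,0,0,-0.03,0,0,0]]'
cat > t.py <<'E'
from kin import *
A,s=now();q=s["joint_positions"];print(A[:3,3].round(4),q.round(2))
# pointing down, y_tool yaw -0.015 (closing along x) above bar at L
def down(p,yaw): # y_tool yaw in world
    y=np.array([np.cos(yaw),np.sin(yaw),0]);z=np.array([0,0,-1.]);return T(p,np.stack([np.cross(y,z),y,z],1))
for yw in(-.015,1.6,-.015-np.pi):
    print(yw,[o.round(2).tolist() for o in ik(down([.507,.151,.28],yw))])
print(A.round(2))
E
python3 t.py
```

```text
time: 13.13
ee_pos: [0.5032, 0.1518, 0.1696]
ee_rot: [0.015, 2.351, -0.007]
contact_force: [-0.3, 0.3, -0.1]
gripper_width: 0.0293
grasp_force: 0.0
time: 13.55
ee_pos: [0.4661, 0.1514, 0.2017]
ee_rot: [0.015, 2.358, -0.01]
contact_force: [0.3, 0.5, 1.0]
gripper_width: 0.0594
grasp_force: 0.0
time: 13.8
ee_pos: [0.402, 0.1527, 0.2678]
ee_rot: [0.015, 2.353, -0.007]
contact_force: [0.5, 0.2, 0.6]
gripper_width: 0.0698
grasp_force: 0.0
[0.402  0.1527 0.2678] [ 0.36 -0.63  2.32 -0.39  0.74 -1.01]
-0.015 [[0.12, 0.07, 1.58, -0.0, 1.5, 0.14]]
1.6 [[0.12, 0.07, 1.58, -0.0, 1.5, -1.48]]
-3.1565926535897932 []
[[-0.7   0.01  0.71  0.4 ]
 [ 0.01  1.   -0.01  0.15]
 [-0.71 -0.   -0.7   0.27]
 [ 0.    0.    0.    1.  ]]
```

Take a look at the standing key (bar position), without viewing a picture unless the numbers look off.

```bash
cat >> h.py <<'E'
def down(p,yaw):
    y=np.array([np.cos(yaw),np.sin(yaw),0]);z=np.array([0,0,-1.]);return T(p,np.stack([np.cross(y,z),y,z],1))
E
python3 - <<'E'
from h import *
t,s=grab("top"),grab("scene")
X=np.array([.508,.151]); bar=[*X,.2195]; print(proj(t,bar),proj(s,bar))
C=cloud(t);m=(t["img"].max(2)<50)&(abs(C[...,2]-.2195)<.03)&(abs(C[...,0]-.508)<.06)&(abs(C[...,1]-.151)<.07)
r=cv2.minAreaRect(np.argwhere(m)[:,::-1].astype(np.float32)); print(m.sum(),r, "z top",np.percentile(C[m][:,2],[5,50,95]))
top=C[m&(C[...,2]>.225)]; print("top face mean",top.mean(0),len(top))
W=[plane(t,*p,.225)[:2] for p in cv2.boxPoints(r)];L,d=max([(np.linalg.norm(W[i]-W[i-1]),W[i]-W[i-1]) for i in range(4)],key=lambda x:x[0]); print(L,"yaw",np.arctan(-d[0]/d[1]),"centre",plane(t,*r[0],.222))
C=cloud(s);m=(s["img"].max(2)<50)&(abs(C[...,2]-.2195)<.03)&(abs(C[...,0]-.508)<.06)&(abs(C[...,1]-.151)<.07)
yx=np.argwhere(m)[:,::-1]; print("scene px",m.sum(),yx.min(0),yx.max(0)); bs=(yx.min(0)+yx.max(0))/2; print("tri",tri(t,r[0],s,bs))
A,_=now(); B=down([.45,.15,.31],-.015);screw(A,B)
E
```

```text
[208.46595059 202.09744464] [289.24998778 134.27936935]
667 ((208.99998474121094, 202.5), (53.99999237060547, 12.999998092651367), 0.0) z top [0.22607186 0.23143972 0.23442667]
top face mean [0.50562522 0.14829127 0.23134401] 648
0.0883186058414175 yaw -0.00388834387520069 centre [0.50676677 0.1495278  0.222     ]
scene px 346 [278 124] [303 144]
tri (array([0.50847398, 0.14949271, 0.22011054]), np.float64(0.0027134241897183707))
15 rows of [-0.0035, 0.0026, -0.0009] [0.0419, 0.0414, 0.0988]
```

```bash
python3 nudge.py '[[0.07,-0.0035,0.0026,-0.0009,0.0419,0.0414,0.0988],[0.07,-0.0035,0.0026,-0.0009,0.0419,0.0414,0.0988],[0.07,-0.0035,0.0026,-0.0009,0.0419,0.0414,0.0988],[0.07,-0.0035,0.0026,-0.0009,0.0419,0.0414,0.0988],[0.07,-0.0035,0.0026,-0.0009,0.0419,0.0414,0.0988]]'>/dev/null
python3 nudge.py '[[0.07,-0.0035,0.0026,-0.0009,0.0419,0.0414,0.0988],[0.07,-0.0035,0.0026,-0.0009,0.0419,0.0414,0.0988],[0.07,-0.0035,0.0026,-0.0009,0.0419,0.0414,0.0988],[0.07,-0.0035,0.0026,-0.0009,0.0419,0.0414,0.0988],[0.07,-0.0035,0.0026,-0.0009,0.0419,0.0414,0.0988]]'>/dev/null
python3 nudge.py '[[0.07,-0.0035,0.0026,-0.0009,0.0419,0.0414,0.0988],[0.07,-0.0035,0.0026,-0.0009,0.0419,0.0414,0.0988],[0.07,-0.0035,0.0026,-0.0009,0.0419,0.0414,0.0988],[0.07,-0.0035,0.0026,-0.0009,0.0419,0.0414,0.0988],[0.07,-0.0035,0.0026,-0.0009,0.0419,0.0414,0.0988]]'
python3 - <<'E'
from h import *
A,s=now();print(s["joint_positions"].round(2));B=down([.507,.150,.30],-.010);screw(A,B);screw(B,down([.507,.150,.2205],-.01))
E
```

```text
time: 15.15
ee_pos: [0.4507, 0.1479, 0.302]
ee_rot: [-2.241, -2.19, 0.019]
contact_force: [-0.9, 1.0, 0.0]
gripper_width: 0.0699
grasp_force: 0.0
[ 0.13 -0.06  1.66 -0.    1.55  0.16]
2 rows of [0.0016, 0.0281, 0.0007] [-0.007, 0.0014, -0.0065]
2 rows of [0.0, -0.0, 0.0397] [0.0, 0.0, -0.0]
```

```bash
python3 nudge.py '[[0.07,0.0008,0.0188,0,-0.005,0.001,-0.004],[0.07,0.0008,0.0188,0,-0.005,0.001,-0.004],[0.07,0.0008,0.0188,0,-0.005,0.001,-0.004],[0.07,0,0,0,0,0,0]]'
python3 - <<'E'
from h import *
A,s=now();print(s["joint_positions"].round(2));screw(A,down([.507,.150,.2205],-.01),.02)
E
```

```text
time: 15.48
ee_pos: [0.5089, 0.149, 0.3008]
ee_rot: [2.227, 2.21, 0.001]
contact_force: [0.1, -0.4, -0.8]
gripper_width: 0.0697
grasp_force: 0.0
[ 0.12  0.06  1.55 -0.    1.53  0.13]
5 rows of [0.0002, -0.0004, 0.0161] [0.0007, 0.0004, 0.0005]
```

```bash
python3 nudge.py '[[0.07,0.0002,-0.0004,0.0161,0,0,0],[0.07,0.0002,-0.0004,0.0161,0,0,0],[0.06,0.0002,-0.0004,0.0161,0,0,0],[0.05,0.0002,-0.0004,0.0161,0,0,0],[0.04,0.0002,-0.0004,0.0161,0,0,0]]'
python3 nudge.py '[[0.03,0,0,0,0,0,0],[0.03,0,0,0,0,0,0],[0.03,0,0,0,0,0,0],[0.0,0,0,0,0,0,0],[0,0,0,0,0,0,0]]' 60
python3 nudge.py '[[0,0,0,0,0,0,0],[0,0,0,0,0,0,0]]' 60
```

```text
time: 15.9
ee_pos: [0.5038, 0.1506, 0.2206]
ee_rot: [2.226, 2.213, 0.001]
contact_force: [-0.2, -0.2, 0.4]
gripper_width: 0.0535
grasp_force: 0.0
time: 16.32
ee_pos: [0.5052, 0.151, 0.2242]
ee_rot: [2.223, 2.211, 0.007]
contact_force: [-0.4, -0.7, 0.2]
gripper_width: 0.0239
grasp_force: 60.0
time: 16.48
ee_pos: [0.5052, 0.151, 0.2241]
ee_rot: [2.223, 2.211, 0.007]
contact_force: [0.2, -0.4, 1.1]
gripper_width: 0.0238
grasp_force: 60.0
```

```bash
python3 nudge.py '[[0,0,0,0,0,0,-0.08],[0,0,0,0,0,0,-0.08],[0,0,0,0,0,0,-0.08],[0,0,0,0,0,0,-0.08],[0,0,0,0,0,0,-0.08]]' 60
python3 - <<'E'
from h import *
A,s=now();print(A[:3,3].round(4),s["contact_force"].round(1),s["moment"].round(2))
E
python3 nudge.py '[[0,0,0,0,0,0,-0.08],[0,0,0,0,0,0,-0.08],[0,0,0,0,0,0,-0.08],[0,0,0,0,0,0,-0.08],[0,0,0,0,0,0,-0.08]]' 60
python3 - <<'E'
from h import *
A,s=now();print(A[:3,3].round(4),s["contact_force"].round(1),s["moment"].round(2), s["joint_positions"].round(2))
E
```

```text
time: 16.9
ee_pos: [0.5059, 0.1507, 0.2242]
ee_rot: [1.735, 2.609, 0.006]
contact_force: [2.1, -1.4, -0.6]
gripper_width: 0.0237
grasp_force: 60.2
[0.5059 0.1507 0.2242] [ 2.1 -1.4 -0.6] [-0.14 -0.45 -0.55]
time: 17.32
ee_pos: [0.506, 0.1504, 0.2242]
ee_rot: [1.182, 2.901, 0.002]
contact_force: [2.8, -0.6, 1.2]
gripper_width: 0.0236
grasp_force: 60.2
[0.506  0.1504 0.2242] [ 2.8 -0.6  1.2] [-0.37 -0.52 -0.55] [ 0.13  0.1   1.66 -0.    1.37 -0.67]
```

```bash
python3 nudge.py '[[0,0,0,0,0,0,-0.1],[0,0,0,0,0,0,-0.1],[0,0,0,0,0,0,-0.1],[0,0,0,0,0,0,-0.1],[0,0,0,0,0,0,-0.1]]' 60
python3 nudge.py '[[0,0,0,0,0,0,-0.1],[0,0,0,0,0,0,-0.06],[0,0,0,0,0,0,-0.06]]' 60
python3 - <<'E'
from h import *
A,s=now();print(A[:3,3].round(4),"yaw",np.arctan2(A[1,1],A[0,1]),s["contact_force"].round(1),s["moment"].round(2), s["joint_positions"].round(2))
E
```

```text
time: 17.73
ee_pos: [0.5064, 0.1498, 0.2242]
ee_rot: [0.426, 3.102, -0.003]
contact_force: [0.7, -1.7, 0.9]
gripper_width: 0.0236
grasp_force: 60.2
time: 17.98
ee_pos: [0.5066, 0.1496, 0.2242]
ee_rot: [0.086, 3.13, -0.005]
contact_force: [3.3, -1.7, 0.1]
gripper_width: 0.0237
grasp_force: 60.2
[0.5066 0.1496 0.2242] yaw 1.5157477498901528 [ 3.3 -1.7  0.1] [-0.79 -0.88 -0.57] [ 0.13  0.1   1.66 -0.    1.37 -1.39]
```

```bash
python3 nudge.py '[[0,0,0,0,0,0,-0.03],[0,0,0,0,0,0,-0.03],[0,0,0,0,0,0,0]]' 60
python3 - <<'E'
from h import *
A,s=now();print("yaw",np.arctan2(A[1,1],A[0,1]),s["moment"].round(2))
E
python3 nudge.py '[[0,0,0,0,0,0,-0.02],[0,0,0,0,0,0,-0.02],[0,0,0,0,0,0,0]]' 60
python3 - <<'E'
from h import *
A,s=now();print(A[:3,3],"yaw",np.arctan2(A[1,1],A[0,1]),s["contact_force"].round(1),s["moment"].round(2))
E
```

```text
time: 18.23
ee_pos: [0.5066, 0.1496, 0.2242]
ee_rot: [-0.004, 3.131, -0.006]
contact_force: [3.1, -3.5, 0.7]
gripper_width: 0.0233
grasp_force: 60.1
yaw 1.5734841036995986 [-0.96 -1.03 -0.48]
time: 18.48
ee_pos: [0.5064, 0.15, 0.2243]
ee_rot: [-0.069, 3.131, -0.005]
contact_force: [4.1, -2.9, 0.1]
gripper_width: 0.0239
grasp_force: 60.1
[0.50635744 0.15000592 0.22426255] yaw 1.614539523560338 [ 4.1 -2.9  0.1] [-1.02 -1.24 -0.53]
```

```bash
python3 nudge.py '[[0,0,0,0,0,0,-0.03],[0,0,0,0,0,0,-0.03],[0,0,0,0,0,0,0]]' 60
python3 - <<'E'
from kin import *
A,s=now();print(A[:3,3],"yaw",np.arctan2(A[1,1],A[0,1]),s["contact_force"].round(1),s["moment"].round(2))
t,sc=grab("top"),grab("scene")
C=cloud(t);print(proj(t,[.507,.15,.08]),proj(t,[.55,.15,.08]),proj(t,[.507,.108,.08]))
a=cv2.resize(t["img"][160:260,170:270],(500,500),interpolation=3);b=cv2.resize(sc["img"][150:230,250:310],(300,400),interpolation=3)
b=np.vstack([b,np.zeros((100,300,3),np.uint8)]);cv2.imwrite('pics/k3.png',np.hstack([a,b]))
E
```

```text
time: 18.73
ee_pos: [0.5064, 0.15, 0.2243]
ee_rot: [-0.163, 3.127, -0.006]
contact_force: [4.1, -3.2, 0.8]
gripper_width: 0.0236
grasp_force: 60.1
[0.50643059 0.14995465 0.22426858] yaw 1.6749717413967744 [ 4.1 -3.2  0.8] [-1.09 -1.24 -0.47]
[225.36188571 218.8697987 ] [226.06806065 196.45555842] [247.7077329  218.81268651]
```

View pics/k3.png

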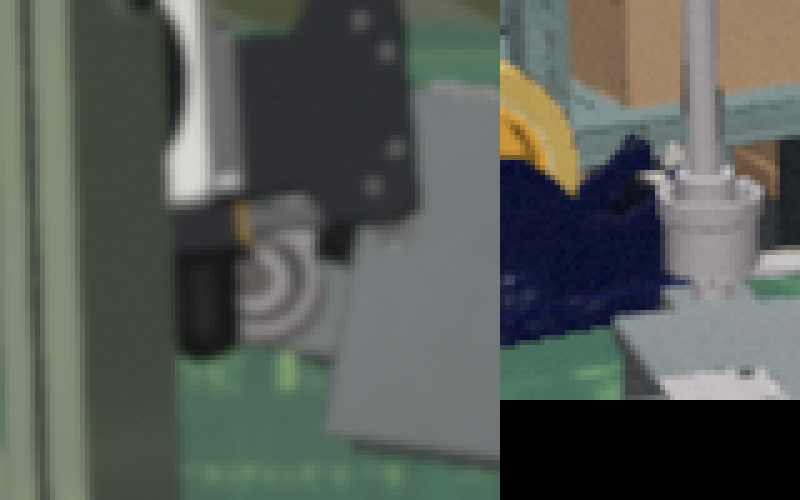

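In the top crop the tongue no longer lies over the lid beside the left cup, which is at (255,280). Only the ear shows there, so the left clamp is open. Next I'll lift the key out.

```bash
python3 nudge.py '[[0,0,0,0,0,0,0.09],[0,0,0,-0.002,0,0,0],[0,0,0,-0.01,0,0,0],[0,0,0,-0.01,0,0,0],[0,0,0,-0.01,0,0,0]]' 60
python3 nudge.py '[[0,0,0,-0.015,0,0,0],[0,0,0,-0.02,0,0,0],[0,0,0,-0.01,0,0,0]]' 60
python3 - <<'E'
from kin import *
A,s=now();q=s["joint_positions"];print(A[:3,3],"yaw",np.arctan2(A[1,1],A[0,1]),s["contact_force"].round(1),s["moment"].round(2),q.round(2))
B=down([.4707,-.0895,.305],-.06); D=logm(np.linalg.inv(A)@B).real
for f in(.25,.5,.75,1):
    X=A@expm(D*f).real; o=ik(X,3,q0=q); print(X[:3,3].round(3),[x.round(2).tolist() for x in o]); q=o[0] if o else q
screw(A,B,.035)
E
```

```text
time: 19.25
ee_pos: [0.5025, 0.1516, 0.2547]
ee_rot: [0.025, -3.141, 0.0]
contact_force: [-0.2, -0.4, -1.3]
gripper_width: 0.0239
grasp_force: 60.0
time: 19.5
ee_pos: [0.5037, 0.1518, 0.3026]
ee_rot: [-0.024, 3.136, 0.0]
contact_force: [-0.6, -0.2, -1.3]
gripper_width: 0.0236
grasp_force: 60.0
[0.50371847 0.15176152 0.30258573] yaw 1.5862394396413024 [-0.6 -0.2 -1.3] [ 0.03 -0.04 -0.06] [ 0.13  0.05  1.56 -0.    1.53 -1.46]
[0.535 0.092 0.303] [[0.01, 0.08, 1.52, -0.0, 1.54, -1.17]]
[0.54  0.024 0.304] [[-0.12, 0.08, 1.52, -0.0, 1.54, -0.88]]
[ 0.517 -0.04   0.304] [[-0.24, 0.03, 1.57, -0.0, 1.54, -0.6]]
[ 0.471 -0.089  0.305] [[-0.37, -0.06, 1.65, -0.0, 1.55, -0.31]]
14 rows of [-0.0112, -0.016, -0.0002] [0.0003, 0.0003, 0.1176]
```

```bash
python3 nudge.py '[[0,-0.0112,-0.016,0,0,0,0.1176],[0,-0.0112,-0.016,0,0,0,0.1176],[0,-0.0112,-0.016,0,0,0,0.1176],[0,-0.0112,-0.016,0,0,0,0.1176],[0,-0.0112,-0.016,0,0,0,0.1176]]' 60 >/dev/null
python3 nudge.py '[[0,-0.0112,-0.016,0,0,0,0.1176],[0,-0.0112,-0.016,0,0,0,0.1176],[0,-0.0112,-0.016,0,0,0,0.1176],[0,-0.0112,-0.016,0,0,0,0.1176],[0,-0.0112,-0.016,0,0,0,0.1176]]' 60 >/dev/null
python3 nudge.py '[[0,-0.0112,-0.016,0,0,0,0.1176],[0,-0.0112,-0.016,0,0,0,0.1176],[0,-0.0112,-0.016,0,0,0,0.1176],[0,-0.0112,-0.016,0,0,0,0.1176],[0,0,0,0,0,0,0]]' 60
python3 - <<'E'
from kin import *
A,s=now();q=s["joint_positions"];print(A[:3,3],"yaw",np.arctan2(A[1,1],A[0,1]),s["contact_force"].round(1),s["moment"].round(2),q.round(2))
screw(A,down([.4707,-.0895,.275],-.06),.02)
sc=grab("scene"); np.savez('/tmp/s4.npz',**sc)
for z in(.16,.137,.1115): print(z,proj(sc,[A[0,3],A[1,3],z+A[2,3]-.305 if z>.12 else z]).round(1))
cv2.imwrite('pics/k4.png',cv2.resize(sc["img"][130:270,280:380],(500,700)[0:1]+(600,),interpolation=3))
E
```

```text
time: 20.75
ee_pos: [0.4676, -0.0912, 0.3002]
ee_rot: [2.292, 2.146, 0.002]
contact_force: [0.6, -0.2, -1.5]
gripper_width: 0.0235
grasp_force: 60.0
[ 0.46763623 -0.09117395  0.30015213] yaw -0.06608019184262807 [ 0.6 -0.2 -1.5] [-0.01  0.1   0.04] [-0.37 -0.06  1.67  0.    1.53 -0.31]
2 rows of [0.0009, 0.0015, 0.0126] [0.0011, 0.0003, -0.003]
0.16 [328.5 209. ]
0.137 [328.5 222.4]
0.1115 [328.5 234.2]
```

View pics/k4.png

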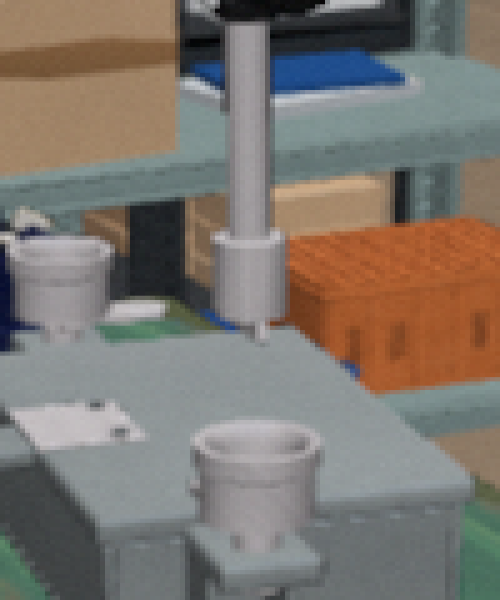

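The key hangs above the right cup: guide at crop x≈249, rim centre at crop (256,442). It needs about 3 mm in +x, which matches the computed correction. The left tongue shows at (140,308), clear of the cover.

```bash
python3 nudge.py '[[0,0.0009,0.0015,0.01,0,0,-0.003],[0,0.0009,0.0015,0.01,0,0,-0.003],[0,0,0,0.006,0,0,0],[0,0,0,0.006,0,0,0],[0,0,0,0,0,0,0]]' 60
python3 - <<'E'
from h import *
A,s=now();print(A[:3,3],"yaw",np.arctan2(A[1,1],A[0,1]),s["contact_force"].round(1),s["moment"].round(2))
E
```

```text
time: 21.22
ee_pos: [0.4725, -0.0877, 0.2657]
ee_rot: [2.281, 2.16, 0.001]
contact_force: [0.1, -0.0, -1.0]
gripper_width: 0.0237
grasp_force: 60.0
[ 0.47245221 -0.08774034  0.26570387] yaw -0.05417019202743615 [ 0.1 -0.  -1. ] [-0.05  0.1   0.01]
```

```bash
python3 nudge.py '[[0,-0.0016,-0.0015,0.004,0,0,0.006],[0,0,0,0.006,0,0,0],[0,0,0,0.006,0,0,0],[0,0,0,0,0,0,0]]' 60
python3 nudge.py '[[0,0,0,0.005,0,0,0],[0,0,0,0.005,0,0,0],[0,0,0,0,0,0,0]]' 60
python3 - <<'E'
from h import *
A,s=now();print(A[:3,3],"yaw",np.arctan2(A[1,1],A[0,1]),s["contact_force"].round(1),s["moment"].round(2))
E
```

```text
time: 21.55
ee_pos: [0.4711, -0.09, 0.2507]
ee_rot: [2.288, 2.15, 0.003]
contact_force: [0.1, 1.3, -1.8]
gripper_width: 0.0238
grasp_force: 60.0
time: 21.8
ee_pos: [0.4726, -0.0898, 0.2424]
ee_rot: [2.286, 2.149, 0.008]
contact_force: [1.3, 2.1, 1.0]
gripper_width: 0.0235
grasp_force: 60.0
[ 0.47255288 -0.08975582  0.24242282] yaw -0.06176808674305832 [1.3 2.1 1. ] [ 0.56 -0.22  0.04]
```

```bash
python3 nudge.py '[[0,0.001,0.0005,0.004,0,0,0],[0,0,0,0.004,0,0,0],[0,0,0,0,0,0,0]]' 60
python3 nudge.py '[[0,0,0,0.004,0,0,0],[0,0,0,0.004,0,0,0],[0,0,0,0,0,0,0]]' 60
python3 - <<'E'
from h import *
A,s=now();print(A[:3,3],"yaw",np.arctan2(A[1,1],A[0,1]),s["contact_force"].round(1),s["moment"].round(2))
E
```

```text
time: 22.05
ee_pos: [0.4738, -0.0891, 0.239]
ee_rot: [2.284, 2.147, 0.008]
contact_force: [-4.7, 4.0, 19.5]
gripper_width: 0.0239
grasp_force: 60.0
time: 22.3
ee_pos: [0.4739, -0.089, 0.2288]
ee_rot: [2.283, 2.147, 0.009]
contact_force: [0.9, 2.8, -2.5]
gripper_width: 0.0234
grasp_force: 60.0
[ 0.47389409 -0.08903279  0.22877521] yaw -0.06146666651051789 [ 0.9  2.8 -2.5] [ 0.58 -0.21 -0.02]
```

```bash
python3 nudge.py '[[0,0,0,0.003,0,0,0],[0,0,0,0.0015,0,0,0],[0,0,0,0,0,0,0]]' 60
python3 nudge.py '[[0,0,0,0,0,0,-0.08],[0,0,0,0,0,0,-0.08],[0,0,0,0,0,0,-0.08],[0,0,0,0,0,0,-0.08],[0,0,0,0,0,0,-0.08]]' 60
python3 - <<'E'
from h import *
A,s=now();print(A[:3,3],"yaw",np.arctan2(A[1,1],A[0,1]),s["contact_force"].round(1),s["moment"].round(2))
E
```

```text
time: 22.55
ee_pos: [0.4735, -0.0894, 0.2238]
ee_rot: [2.285, 2.148, 0.007]
contact_force: [-2.2, 3.3, 13.9]
gripper_width: 0.0234
grasp_force: 60.0
time: 22.97
ee_pos: [0.4737, -0.0892, 0.2239]
ee_rot: [1.809, 2.56, 0.006]
contact_force: [-2.2, 2.0, 12.8]
gripper_width: 0.0232
grasp_force: 60.1
[ 0.47372932 -0.08923925  0.22385073] yaw 0.3405163630629514 [-2.2  2.  12.8] [ 1.06  0.54 -0.5 ]
```

```bash
python3 nudge.py '[[0,0,0,-0.0005,0,0,-0.1],[0,0,0,0,0,0,-0.1],[0,0,0,0,0,0,-0.1],[0,0,0,0,0,0,-0.1],[0,0,0,0,0,0,-0.1]]' 60
python3 nudge.py '[[0,0,0,0,0,0,-0.1],[0,0,0,0,0,0,-0.1],[0,0,0,0,0,0,-0.1],[0,0,0,0,0,0,-0.1],[0,0,0,0,0,0,-0.1]]' 60
python3 nudge.py '[[0,0,0,0,0,0,-0.1],[0,0,0,0,0,0,-0.1],[0,0,0,0,0,0,-0.08],[0,0,0,0,0,0,-0.06],[0,0,0,0,0,0,0]]' 60
python3 - <<'E'
from h import *
A,s=now();print(A[:3,3],"yaw",np.arctan2(A[1,1],A[0,1]),s["contact_force"].round(1),s["moment"].round(2),s["joint_positions"].round(2))
E
```

```text
time: 23.38
ee_pos: [0.4737, -0.0888, 0.2238]
ee_rot: [1.118, 2.928, 0.005]
contact_force: [-0.7, 4.2, 12.1]
gripper_width: 0.0235
grasp_force: 60.1
time: 23.8
ee_pos: [0.4734, -0.0885, 0.2239]
ee_rot: [0.359, 3.114, 0.003]
contact_force: [-1.3, 4.6, 12.2]
gripper_width: 0.0237
grasp_force: 60.1
time: 24.22
ee_pos: [0.4731, -0.0883, 0.2239]
ee_rot: [-0.169, 3.131, 0.002]
contact_force: [-2.1, 4.2, 13.5]
gripper_width: 0.0235
grasp_force: 60.1
[ 0.47311863 -0.08833506  0.22385828] yaw 1.678937380043295 [-2.1  4.2 13.5] [ 1.61  0.72 -0.45] [-0.37 -0.    1.77  0.    1.37 -2.05]
```

```bash
python3 nudge.py '[[0,0,0,-0.0005,0,0,0.09],[0,0,0,-0.0005,0,0,0],[0.03,0,0,0,0,0,0],[0.06,0,0,0,0,0,0],[0.06,0,0,0,0,0,0]]' 
python3 nudge.py '[[0.06,0,0,0,0,0,0],[0.06,0,0,0,0,0,0],[0.06,0,0,-0.01,0,0,0],[0.06,0,0,-0.02,0,0,0],[0.06,0,0,-0.04,0,0,0]]'
python3 nudge.py '[[0.06,0,0,-0.02,0,0,0],[0.06,0,0,0,0,0,0]]'
python3 - <<'E'
from kin import *
A,s=now();q=s["joint_positions"];print(A[:3,3],"yaw",np.arctan2(A[1,1],A[0,1]),q.round(2))
yaw=-.145;u=np.array([np.cos(yaw),np.sin(yaw),0]);tab=np.array([.4243,.0403,.068]);H=tab+.156*u;H[2]=.066;y=np.pi/2+yaw
B=down([.4243,.0403,.20],y);print("H",H);screw(A,B)
for th in(0,.5,1,1.5,1.85):
    p=H+.156*(-np.cos(th)*u+np.sin(th)*np.array([0,0,1]))+[0,0,.012]; print(th,p.round(4),[o.round(2).tolist() for o in ik(down(p,y),10)])
t,sc=grab("top"),grab("scene");np.savez('/tmp/t5.npz',**t);np.savez('/tmp/s5.npz',**sc)
a=t["img"][165:305,200:380];b=sc["img"][150:290,250:390]
cv2.imwrite('pics/k5.png',cv2.resize(np.hstack([a,b]),None,fx=2.5,fy=2.5,interpolation=3))
E
```

```text
time: 24.63
ee_pos: [0.472, -0.0897, 0.2221]
ee_rot: [-0.027, 3.138, -0.003]
contact_force: [-1.0, -0.7, -0.4]
gripper_width: 0.04
grasp_force: 0.0
time: 25.05
ee_pos: [0.4693, -0.0883, 0.2896]
ee_rot: [0.027, -3.137, -0.004]
contact_force: [1.5, 0.2, -0.1]
gripper_width: 0.0603
grasp_force: 0.0
time: 25.22
ee_pos: [0.4751, -0.0905, 0.32]
ee_rot: [-0.027, 3.125, -0.009]
contact_force: [0.7, -0.1, 0.2]
gripper_width: 0.06
grasp_force: 0.0
[ 0.47510579 -0.09048317  0.32004301] yaw 1.588222655991848 [-0.37 -0.07  1.63  0.    1.56 -1.96]
H [0.57866292 0.01775918 0.066     ]
5 rows of [0.0116, 0.0257, 0.0238] [-0.0009, 0.0033, 0.0325]
0 [0.4243 0.0403 0.078 ] [[-0.11, 0.07, 2.03, -0.0, 1.04, -1.54]]
0.5 [0.4432 0.0375 0.1528] [[-0.11, -0.0, 1.92, -0.0, 1.22, -1.54]]
1 [0.4953 0.0299 0.2093] [[-0.12, 0.05, 1.75, -0.0, 1.35, -1.54]]
1.5 [0.5677 0.0194 0.2336] [[-0.12, 0.18, 1.55, -0.0, 1.41, -1.54]]
1.85 [0.6212 0.0115 0.228 ] [[-0.12, 0.3, 1.42, -0.0, 1.43, -1.55]]
```

View pics/k5.png

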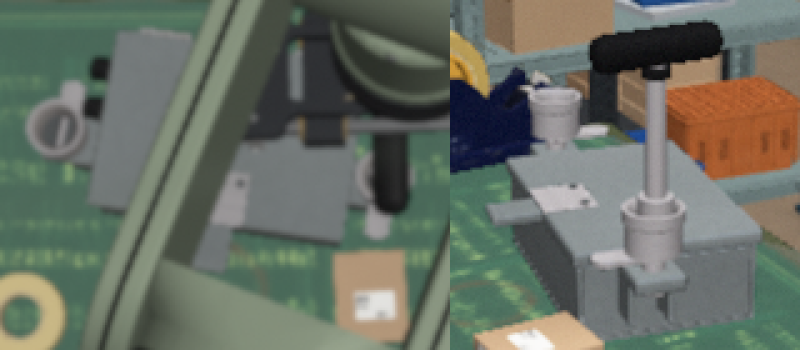

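Both tongues lie alongside the box and the key stands in the right clamp (scene crop). The left tongue, from (58,128) to (72,92) in the top crop, looks slightly short of parallel, so I'll measure it.

Run:
```python
from h import *
t,sc=load('/tmp/t5.npz'),load('/tmp/s5.npz')
c=lambda x,y:(200+(x+.5)/2.5-.5,165+(y+.5)/2.5-.5)
ax=np.array([.5066,.150,.08])
for p in((72,85),(76,95),(74,90)):
    P=plane(t,*c(*p),.078); d=P-ax; print(P.round(4),np.hypot(*d[:2]),"clamp L",np.arctan2(d[1],d[0])+.145)
for P,n in(((.472,-.0893,.08),"R"),):
    for p in((376,235),(368,225)):
        Q=plane(t,*c(*p),.078); d=Q-np.array(P); print(n,Q.round(4),np.hypot(*d[:2]),np.arctan2(-d[1],-d[0])+np.pi/2+.145-0)
a=t["img"][185:235,205:250];b=sc["img"][180:212,275:315]
b2=t["img"][215:270,330:380]
cv2.imwrite('pics/k6.png',np.hstack([cv2.resize(a,(360,400),interpolation=3),cv2.resize(b2,(400,400),interpolation=3)]))
# slot line left
```

```text
[0.5461 0.1456 0.078 ] 0.039749149842851356 clamp L 0.03530056075116905
[0.5384 0.1424 0.078 ] 0.03267870321239363 clamp L -0.09019807894568704
[0.5422 0.144  0.078 ] 0.0361410093429843 clamp L -0.021356005654269455
R [ 0.4322 -0.0827  0.078 ] 0.04037057637678899 1.5523663843443587
R [ 0.4396 -0.0769  0.078 ] 0.03471099472237093 1.3501343762610751
```

View pics/k6.png

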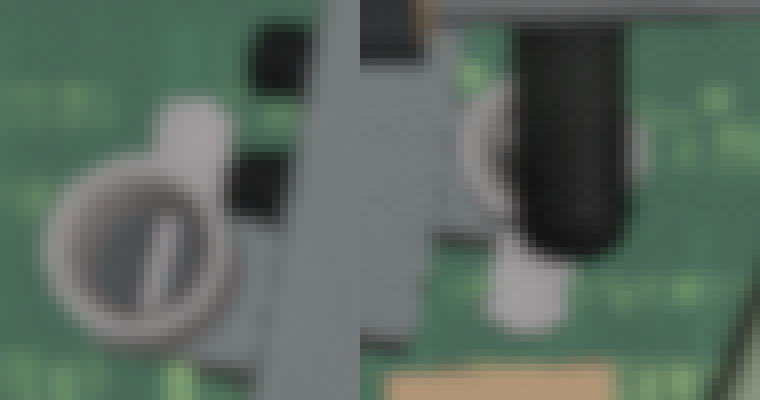

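The left slot runs from (148,310) to (170,210) and the tongue lies clear beside the cover, so the left clamp is at about 1.57. The right tongue at (530,280) is at about 1.55. Both clamps are open, so next is the tab.

```bash
python3 nudge.py '[[0.06,0.0116,0.0257,0.0238,0,0.0033,0.0325],[0.06,0.0116,0.0257,0.0238,0,0.0033,0.0325],[0.06,0.0116,0.0257,0.0238,0,0.0033,0.0325],[0.06,0.0116,0.0257,0.0238,0,0.0033,0.0325],[0.06,0.0116,0.0257,0.0238,0,0.0033,0.0325]]'
python3 nudge.py '[[0.06,0,0,0,0,0,0],[0.06,0,0,0,0,0,0]]'
python3 - <<'E'
from kin import *
A,s=now();print(A[:3,3],"yaw",np.arctan2(A[1,1],A[0,1]));screw(A,down([.4243,.0403,.077],1.426),.03)
E
```

```text
time: 25.73
ee_pos: [0.4178, 0.0427, 0.1913]
ee_rot: [-0.23, -3.118, 0.002]
contact_force: [0.7, -0.0, -0.1]
gripper_width: 0.0604
grasp_force: 0.0
time: 25.9
ee_pos: [0.4172, 0.0427, 0.1911]
ee_rot: [-0.221, -3.115, 0.002]
contact_force: [0.5, -0.1, 0.5]
gripper_width: 0.0601
grasp_force: 0.0
[0.41718945 0.04267326 0.19114599] yaw 1.429024533583098
4 rows of [-0.0022, -0.0003, 0.0285] [-0.0006, -0.0045, 0.0008]
```

```bash
python3 nudge.py '[[0.06,-0.0022,-0.0003,0.0285,0,-0.0045,0],[0.06,-0.0022,-0.0003,0.0285,0,-0.0045,0],[0.06,-0.0022,-0.0003,0.0285,0,-0.0045,0],[0.06,-0.0022,-0.0003,0.0285,0,-0.0045,0],[0.04,0,0,0,0,0,0]]' 25
python3 nudge.py '[[0.0,0,0,0,0,0,0],[0,0,0,0,0,0,0],[0,0,0,0,0,0,0],[0,0,0,0,0,0,0]]' 25
python3 - <<'E'
from kin import *
A,s=now();print(A[:3,3],"yaw",np.arctan2(A[1,1],A[0,1]),s["contact_force"],A[:3,2])
E
```

```text
time: 26.32
ee_pos: [0.4244, 0.0382, 0.0758]
ee_rot: [-0.229, -3.13, 0.004]
contact_force: [-1.2, -0.0, -0.8]
gripper_width: 0.0566
grasp_force: 0.0
time: 26.65
ee_pos: [0.4305, 0.0401, 0.0823]
ee_rot: [0.23, 3.121, 0.002]
contact_force: [3.4, 11.5, -0.3]
gripper_width: 0.03
grasp_force: 5.8
[0.43053495 0.04014234 0.08226889] yaw 1.423845344567292 [ 3.36849733 11.54639636 -0.26047678] [ 1.17921712e-02  5.75794961e-04 -9.99930304e-01]
```

```bash
python3 nudge.py '[[0.05,0,0,0,0,0,0],[0.05,0.003,0.002,0.003,0,0,0],[0.05,0.002,0,0.003,0,0,0],[0.05,0,0,0,0,0,0],[0.04,0,0,0,0,0,0]]' 30
python3 - <<'E'
from kin import *
A,s=now();print(A[:3,3],s["contact_force"])
E
python3 nudge.py '[[0.0,0,0,0,0,0,0],[0,0,0,0,0,0,0],[0,0,0,0,0,0,0],[0,0,0,0,0,0,0]]' 30
python3 - <<'E'
from kin import *
A,s=now();print(A[:3,3],"yaw",np.arctan2(A[1,1],A[0,1]),s["contact_force"],s["gripper_width"])
E
```

```text
time: 27.07
ee_pos: [0.4229, 0.0417, 0.0738]
ee_rot: [0.227, 3.128, -0.004]
contact_force: [-0.0, 0.3, -0.4]
gripper_width: 0.0462
grasp_force: 0.0
[0.42292557 0.04171852 0.07379713] [-0.00282581  0.2575379  -0.39905054]
time: 27.4
ee_pos: [0.4236, 0.0416, 0.0741]
ee_rot: [0.227, 3.127, -0.004]
contact_force: [0.9, 0.6, 0.4]
gripper_width: 0.029
grasp_force: 30.0
[0.42362459 0.04160512 0.07410644] yaw 1.4255942552717373 [0.89246484 0.5750101  0.38054159] 0.029029288276211703
```

```bash
python3 nudge.py '[[0,-0.0005,0,-0.0117,0,0,0],[0,-0.0012,0,-0.0117,0,0,0],[0,-0.0026,0,-0.0114,0,0,0],[0,-0.0026,0,-0.0114,0,0,0]]' 30
python3 nudge.py '[[0,-0.0043,0,-0.0109,0,0,0],[0,-0.0043,0,-0.0109,0,0,0],[0,-0.0058,0,-0.0101,0,0,0],[0,-0.0058,0,-0.0101,0,0,0],[0,0,0,0,0,0,0]]' 30
python3 - <<'E'
from kin import *
A,s=now();p=A[:3,3];u=np.array([np.cos(-.145),np.sin(-.145),0]);H=np.array([.5787,.0178,.072])
d=p-H;print(p,"r",np.hypot(d@u,d[2]),"th",np.arctan2(d[2],-d@u),"lat",d@[-u[1],u[0],0],s["contact_force"].round(1),s["gripper_width"])
E
```

```text
time: 27.73
ee_pos: [0.4302, 0.0406, 0.1202]
ee_rot: [0.227, 3.127, -0.004]
contact_force: [4.2, -1.0, -6.0]
gripper_width: 0.0293
grasp_force: 30.0
time: 28.15
ee_pos: [0.4511, 0.0375, 0.1641]
ee_rot: [0.227, 3.125, -0.005]
contact_force: [0.3, -2.2, -2.3]
gripper_width: 0.0295
grasp_force: 30.0
[0.45109019 0.03747101 0.1641026 ] r 0.15859712835630665 th 0.6196288708408018 lat 0.00102592843365093 [ 0.3 -2.2 -2.3] 0.029521438787289585
```

Tracking well: weight about 2.3 N and tab still pinched. Continuing along the arc.

```bash
python3 nudge.py '[[0,-0.0073,0,-0.0091,0,0,0],[0,-0.0073,0,-0.0091,0,0,0],[0,-0.0086,0,-0.008,0,0,0],[0,-0.0086,0,-0.008,0,0,0]]' 30
python3 nudge.py '[[0,-0.0097,0,-0.0065,0,0,0],[0,-0.0097,0,-0.0065,0,0,0],[0,-0.0105,0,-0.005,0,0,0],[0,-0.0105,0,-0.005,0,0,0],[0,0,0,0,0,0,0]]' 30
python3 - <<'E'
from kin import *
A,s=now();p=A[:3,3];u=np.array([np.cos(-.145),np.sin(-.145),0]);H=np.array([.5787,.0178,.072])
d=p-H;print(p,"r",np.hypot(d@u,d[2]),"th",np.arctan2(d[2],-d@u),"lat",d@[-u[1],u[0],0],s["contact_force"].round(1),s["gripper_width"])
E
```

```text
time: 28.48
ee_pos: [0.4798, 0.0332, 0.1957]
ee_rot: [0.227, 3.131, -0.005]
contact_force: [1.3, -2.5, -6.8]
gripper_width: 0.0298
grasp_force: 30.0
time: 28.9
ee_pos: [0.5214, 0.0269, 0.2201]
ee_rot: [0.228, 3.128, -0.006]
contact_force: [-1.9, -2.9, -0.9]
gripper_width: 0.0299
grasp_force: 30.0
[0.52143634 0.02686126 0.22006006] r 0.15900483181397254 th 1.1976008607772286 lat 0.0006920050129642743 [-1.9 -2.9 -0.9] 0.02991860156445456
```

```bash
python3 nudge.py '[[0,-0.0112,0,-0.0034,0,0,0],[0,-0.0112,0,-0.0034,0,0,0],[0,-0.0116,0,-0.0017,0,0,0],[0,-0.0116,0,-0.0017,0,0,0]]' 30
python3 nudge.py '[[0,-0.0117,0,0,0,0,0],[0,-0.0117,0,0,0,0,0],[0,-0.0115,0,0.0018,0,0,0],[0,-0.0115,0,0.0018,0,0,0],[0,0,0,0,0,0,0]]' 30
python3 - <<'E'
from kin import *
A,s=now();p=A[:3,3];u=np.array([np.cos(-.145),np.sin(-.145),0]);H=np.array([.5787,.0178,.072])
d=p-H;print(p,"r",np.hypot(d@u,d[2]),"th",np.arctan2(d[2],-d@u),"lat",d@[-u[1],u[0],0],s["contact_force"].round(1),s["gripper_width"])
E
```

```text
time: 29.23
ee_pos: [0.5649, 0.0203, 0.2309]
ee_rot: [0.227, 3.13, -0.007]
contact_force: [-3.7, -3.3, -0.2]
gripper_width: 0.0294
grasp_force: 30.0
time: 29.65
ee_pos: [0.6141, 0.0129, 0.2289]
ee_rot: [0.228, 3.123, -0.007]
contact_force: [-1.0, -4.5, 5.5]
gripper_width: 0.0291
grasp_force: 30.0
[0.61407117 0.01286276 0.22885029] r 0.1608647259170329 th 1.794670484546115 lat 0.00022544052244941152 [-1.  -4.5  5.5] 0.029105885287773303
```

```bash
python3 nudge.py '[[0,-0.005,0,0.001,0,0,0],[0,0,0,0,0,0,0],[0.045,0,0,0,0,0,0],[0.045,0,0,0,0,0,0],[0.045,0,0,0,0,0,0]]'
python3 nudge.py '[[0.05,0,0,0,0,0,0],[0.05,0,0,-0.01,0,0,0],[0.05,0,0,-0.03,0,0,0],[0.05,0,0,-0.04,0,0,0],[0.05,0,0,-0.03,0,0,0]]'
python3 nudge.py '[[0.05,0.03,0,-0.02,0,0,0],[0.05,0.03,0,0,0,0,0],[0.05,0.03,0,0,0,0,0],[0.05,0,0,0,0,0,0],[0.05,0,0,0,0,0,0]]'
python3 - <<'E'
from kin import *
A,s=now();print(A[:3,3],s["contact_force"].round(1),s["joint_positions"].round(2))
sc,t=grab("scene"),grab("top"); cv2.imwrite("pics/fin.png",sc["img"])
u=np.array([np.cos(-.145),np.sin(-.145),0]);v=np.array([-u[1],u[0],0]);H=np.array([.5787,.0178,.066])
for n,f in(("scene",sc),("top",t)):
    C=cloud(f)-H; a=C@u;b=C@v;z=C[...,2]
    m=(f["depth"]>0)&(abs(b)<.095)&(z>.03)&(z<.17)&(a>-.06)&(a<.08)
    if m.sum()>20:
        k=np.polyfit(z[m],a[m],1);print(n,m.sum(),"cover angle",np.pi/2+np.arctan(k[0]),"z max",z[m].max()+.066)
    K=cloud(f);m=(f["img"].max(2)<50)&(abs(K[...,0]-.472)<.07)&(abs(K[...,1]+.0895)<.05)&(abs(K[...,2]-.22)<.03)
    print("key bar px",m.sum(),np.median(K[m],0).round(3) if m.any() else None, "top z",K[m][:,2].max() if m.any() else None)
    for nm,c,r in(("carton",(.42,-.09),0),):pass
t0,s0=load('/tmp/top0.npz'),load('/tmp/scene0.npz')
print("carton/tape change (scene)",np.abs(sc["img"][270:312,255:315].astype(int)-s0["img"][270:312,255:315]).mean(),np.abs(sc["img"][228:250,205:245].astype(int)-s0["img"][228:250,205:245]).mean())
E
```

```text
time: 30.07
ee_pos: [0.6162, 0.0146, 0.2259]
ee_rot: [0.227, 3.128, -0.001]
contact_force: [-0.5, 0.4, -0.4]
gripper_width: 0.0439
grasp_force: 0.0
time: 30.48
ee_pos: [0.6161, 0.0144, 0.3392]
ee_rot: [0.226, 3.126, -0.003]
contact_force: [1.1, -0.7, 0.9]
gripper_width: 0.05
grasp_force: 0.0
time: 30.9
ee_pos: [0.5261, 0.0276, 0.3568]
ee_rot: [0.226, 3.125, -0.003]
contact_force: [0.1, 0.9, 0.3]
gripper_width: 0.05
grasp_force: 0.0
[0.52609321 0.0276274  0.35680371] [0.1 0.9 0.3] [-0.11  0.03  1.47 -0.    1.64 -1.54]
scene 2747 cover angle 1.8210173093957542 z max 0.23497749370861787
key bar px 813 [ 0.469 -0.099  0.224] top z 0.23311150733191782
top 538 cover angle 1.8227453593293976 z max 0.20295234202514245
key bar px 642 [ 0.47  -0.088  0.232] top z 0.23670686396515261
carton/tape change (scene) 2.6443121693121694 2.683333333333333
```

Both views put the cover at 1.82, resting on its stop. The key is standing in the right clamp, the carton and tape are unchanged, and the robot is touching nothing.

```bash
python3 -c "
from station import arm
print(arm.close_job())"
```

```text
the job is handed in; nothing more can be done
None
```

I opened both clamps with the key (left first, then right), left the key standing in the right clamp, and swung the cover back onto its stop; the job was handed in at about 31 s, but no verdict was shown.

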